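# Pry up the pump unit and pack its front edge

## Robot

A 6-joint arm with a two-finger parallel gripper is mounted at the origin on the work surface. World frame = base frame: x ahead of the robot, y to its left, z up, the work surface at z = 0. Lengths are in m, angles in rad, forces in N, time in s.
With the tool pointing down it reaches from about 0.35 to 0.775 m from the base axis. Payload 7.3 kg.
Tool frame: the origin (TCP) lies midway between the tips of the shut fingers; the grasp point (between the pads) lies 19 mm behind it; z points along the fingers, y is the direction in which the jaws open and shut (so a half turn about z gives the same grasp; the last joint's range is limited). The gripper opens to 92 mm and grips with 3 to 60 N. Pads are 19 mm wide; open, the fingers measure 130 mm over their backs; the gripper's body (75 mm by 190 mm) begins 47 mm behind the grasp point.
Start: joints at [-1.38, 0.342, 1.524, -0, 1.275, -0.146], TCP at [0.174, -0.496, 0.227] pointing down, gripper open.
Joint ranges: [-2.53, 2.53], [-0.77, 2.02], [0.04, 2.7], [-1, 4.14], [0.28, 2.66], [-3.11, 3.11]. Speed limits (rad/s): [2.57, 2.57, 3.14, 3.14, 3.14, 3.14].

## Interface

Orientations are given as [roll, pitch, yaw] about the fixed x, y, z axes, in that order (R = Rz(yaw) Ry(pitch) Rx(roll)).
In Python, from cell import robot gives the robot as it stands.
- The arm moves only by the tool step_arm, never from a script. Its argument "moves" is a list that holds one entry, the list of rows, each a list of 4 numbers: the shift along the tool's x, y, z in m, then the turn about the tool's z in rad. In form: [[[dx, dy, dz, roll], ...]]. A call has 1 to 8 rows; each row shifts and turns the commanded pose from where the row before left it, along the tool's axes as they then stand; what a row does not reach is not made up. A row lasts 1/12 s, in which the tool goes at most 41.7 mm and 7.16 degrees, less where a joint would pass 70% of its speed; a pose out of reach is approached as far as the arm can. A call with a gripper value outside its range is refused whole. "hand" is the opening, from 0 (shut) to 1 (fully open), set as the call begins (left out, the last holds). The fingers move at their own pace and stop on an object; "force" is the grip in N (left out, the last holds). Time passes only in rows, so rows that do not move let the fingers close. It gives the time, the measured TCP pose, the force and the opening at its end, in the units of the state.
- robot.observe(): the state, without advancing time (a new reading comes with each control period).
- robot.read_camera(name): name is "scene" or "side" or "wrist"; returns a dict with "frame" (400x640x3 uint8, red, green, blue), "fovy" (degrees; the focal length in pixels is half the picture's height over the tangent of half this angle, whatever the lens; pixels are square), "cx", "cy" (the principal point, pixels), "R" (3x3) and "t" (3): a world point X has camera coordinates R X + t. Camera axes: x right, y down, z forward; pixel columns grow to the right and rows downward; lengths in m; the calibration is good to about 2 mm. A picture is of the moment at which its call begins. There is no depth.
- robot.hand_in(): hands the job in, once; it reports no verdict.
The state is a dict: "time": time; "qpos": joint angles; "qvel": joint speeds; "joint_efforts": joint torques, N m; "tool_pos": TCP position; "tool_rot": TCP orientation; "contact_force": force on the tool from outside, world axes, zero at the start; "torque": the same for the moment, N m; "opening": finger opening in m.
Only numpy, scipy, OpenCV 4.12 (cv2) and the standard library are available. Lean on these libraries where they do the work, as an engineer would, in place of code of your own. Each camera call takes 0.05 s, during which the arm holds its last target.

## Task

Give the heavy white pump unit its draining slope: set the pry bar's toe under the unit's free edge, over the steel fulcrum block, and push the handle right down to the bench so that the edge rises and stays up. Then slip the wooden shim flat under the raised edge beside the bar, at least 3 cm in, take the bar out so that the unit comes down on the shim, and lay the bar flat on the bench clear of the unit and the block. Leave the flask, the jar and the tube rack where they are.

Things in the scene. Friction and masses are not known exactly. Their poses are not given: they have to be found in the camera images.
- stand: Fixed mounting of the pump unit. Origin on the bench exactly below the middle of the unit's free (liftable) edge. Its y axis points horizontally from that edge towards the hinge at the rear, x runs along the edge, z up. Two fixed rubber feet, 18 mm in diameter and 28 mm high, stand under the free edge at x = -120 and +120 mm, y = 16 mm.
- fulcrum: Fixed steel block with a rounded top ridge (radius 10 mm), 70 mm long along the stand's x, 30 mm wide in y, ridge top 24 mm above the bench. Origin on the bench under its middle, which lies at x = -65, y = -20 mm in the stand's frame (20 mm outside the free edge). Same axes as the stand.
- unit: White pump unit on an aluminium plate 270 (along the edge) x 240 x 10 mm, about 4 kg, hinged at the rear edge. Origin on the hinge axis, mid rear edge, at the plate's underside, 28 mm above the bench. At rest its axes match the stand's, the free edge is at y = -240 mm and an open 28 mm gap is under it. Housing 230 x 200 mm starts 30 mm inside the free edge, top 128 mm above the bench.
- unit_edge (a point): Middle of the free edge, on the plate's underside: 28 mm above the bench at rest, about 48 mm with the bar's handle fully down, about 38 mm on the shim. It moves only about the rear hinge, which is stiff (1.5 N m friction): lifting the edge takes about 25 N straight up; not held, it sinks by itself.
- bar: Steel pry bar, 0.9 kg, 238 mm long, lying flat. Origin at its balance point, on the underside, mid-width; x points to the toe, z up. Dark handle block 30 x 30 mm in section, x = -80 to +30 mm, underside z = 0; then a flat blade 24 mm wide, 6 mm thick, underside z = 0, to the heel (bend) at x = 112 mm; then the toe, 48 mm long, same section, bent up 15 degrees.
- bar_toe (a point): Tip of the bar's toe, underside (x = 158, z = 12 mm in the bar's frame). Heel on the block's ridge and toe in the gap, the handle is pushed down until its end meets the bench (handle then slopes 7 degrees): the unit is up. The bar's own weight does not start the lift, but holds it there when let go.
- shim: Plain wooden packing block (the shim), 110 x 50 x 36 mm, lying flat, long along its x, 36 mm high. Origin in the centre of its underside. 140 g.
- shim_a (a point): Middle of the shim's +x end, on the underside (55 mm from the centre).
- shim_b (a point): Middle of the shim's -x end, on the underside.
- flask: Bystander: conical glass flask 103 mm high, 82 mm wide. Origin at its base.
- jar: Bystander: white jar 62 mm high, 48 mm in diameter. Origin at its base.
- rack: Bystander: blue tube rack 60 x 160 mm, 90 mm high with tubes. Origin at its base.
Mind the look-alikes: they are no part of the job. Leave any blue look-alike of the bar alone.

How it is judged:
On the way, in this order (a step that is already met when the one before it is completed fails the run):
1. the bar, bearing on the fulcrum block, has levered the unit's free edge up by at least 15 mm (height (world z) of unit_edge above 0.043 m and contact force between bar and unit above 3 N and contact force between bar and fulcrum above 5 N), for 0.3 s.
2. the shim lies flat at least 25 mm under the edge while the bar still holds the unit up (y of any of shim_a, shim_b in the frame of stand above 0.025 m and x of shim in the frame of stand between -0.135 and 0.135 m and angle between shim's own z axis and vertical below 0.08 rad and height (world z) of shim below 0.008 m and height (world z) of unit_edge above 0.0415 m and contact force between bar and unit above 2 N and contact force between bar and fulcrum above 3 N), for 0.2 s.
At the end, for the whole second after the job is handed in: Shim flat on the bench, one end 25 mm or more inside the free edge, the unit resting on it (edge 34 to 46 mm up). Bar flat on the bench (within 7 degrees), toe 20 mm or more in front of the edge or off to the side, touching neither unit, block nor shim. All at rest (y of any of shim_a, shim_b in the frame of stand above 0.025 m and x of shim in the frame of stand between -0.135 and 0.135 m and angle between shim's own z axis and vertical below 0.08 rad and height (world z) of shim below 0.008 m and contact force between shim and unit above 4 N and height (world z) of unit_edge between 0.034 and 0.046 m and contact force between bar and unit below 0.1 N and contact force between bar and fulcrum below 0.1 N and contact force between bar and shim below 0.1 N and height (world z) of bar below 0.01 m and angle between bar's own z axis and vertical below 0.12 rad and (y of bar_toe in the frame of stand below -0.02 m or x of bar_toe in the frame of stand below -0.14 m or x of bar_toe in the frame of stand above 0.14 m) and linear speed of each of bar, shim below 0.02 m/s and angular speed of unit below 0.05 rad/s).
It fails at once if the flask is pushed more than 30 mm or tipped (distance of flask from where it was at the start of the episode above 0.03 m or angle between flask's own z axis and vertical above 0.5 rad).
It fails at once if the jar is pushed more than 30 mm or tipped (distance of jar from where it was at the start of the episode above 0.03 m or angle between jar's own z axis and vertical above 0.5 rad).
It fails at once if the rack is pushed more than 30 mm or tipped (distance of rack from where it was at the start of the episode above 0.03 m or angle between rack's own z axis and vertical above 0.5 rad).
It also fails if it takes over 72 s, if anything falls off the work surface, if the arm or the gripper's body presses on something with over 40 N, if the wrist force passes 120 N, or if a joint passes its speed limit or range.

## Working session

There is one attempt and no reset: what is moved stays moved. The work goes in short steps, Python scripts to look and compute and a tool call to move; the robot and the scene stay as the last step left them, time stands still between calls to the robot, and variables do not carry over. Pictures are saved under pics/ and viewed, and the job is handed in when it is done.

Besides the shell and the picture viewer there is one more tool, called after "Emit:" in YAML: its name, and indented under it one key for each argument. step_arm: Moves the arm, as the interface text tells. Its arguments: {"type":"object","properties":{"moves":{"type":"array","items":{"type":"array","items":{"type":"array","items":{"type":"number"}}}},"hand":{"type":"number"},"force":{"type":"number"}},"required":["moves"]}

```bash
ls; mkdir -p pics
python3 - <<'E'
from cell import robot
import cv2
s=robot.observe(); print(s)
for n in ["scene","side","wrist"]:
    c=robot.read_camera(n); cv2.imwrite(f"pics/{n}0.png",c["frame"][:,:,::-1]); print(n,c["fovy"],c["cx"],c["cy"],c["R"],c["t"])
E
```

```text
pics
{'time': 0.0, 'qpos': array([-1.38002483e+00,  3.42717136e-01,  1.52499047e+00,  2.01832170e-05,
        1.27539871e+00, -1.46001709e-01]), 'qvel': array([-6.33075409e-04,  6.23803876e-04, -9.83479818e-04,  2.33625529e-05,
       -8.58290641e-04,  7.70343315e-04]), 'joint_efforts': array([-8.68877196e-04, -4.31240416e+01, -2.44220889e+01,  7.16661592e-02,
        5.59264678e-02, -1.03914604e-04]), 'tool_pos': array([ 0.17343318, -0.49510818,  0.22605713]), 'tool_rot': array([-3.14009791e+00, -2.39306510e-04,  3.36767134e-01]), 'contact_force': array([-0.38266333,  0.19625949, -0.01415474]), 'torque': array([-0.01961022,  0.01019512,  0.01311341]), 'opening': 0.09155593218321394}
scene 47.40211085353646 325.0083056549052 199.9838186132601 [[-0.30771292  0.95136813 -0.0145407 ]
 [ 0.78369522  0.24475487 -0.57089129]
 [-0.53956887 -0.1870661  -0.82089689]] [ 0.25231201 -0.44005079  1.71812203]
side 43.0318306359896 321.051030698236 199.96581695279033 [[-7.60038073e-01 -6.49878241e-01 -6.32330895e-04]
 [-3.93298217e-01  4.60739728e-01 -7.95635228e-01]
 [ 5.17357362e-01 -6.04464370e-01 -6.05775688e-01]] [0.45116062 0.31694147 1.17598086]
wrist 62.469274493106404 316.125959154686 201.06691870670713 [[ 0.33030176 -0.94387484 -0.00101272]
 [-0.90135375 -0.31573988  0.29642831]
 [-0.28011098 -0.09699797 -0.95505457]] [-0.52330692 -0.03679005  0.39103537]
```

View pics/scene0.png

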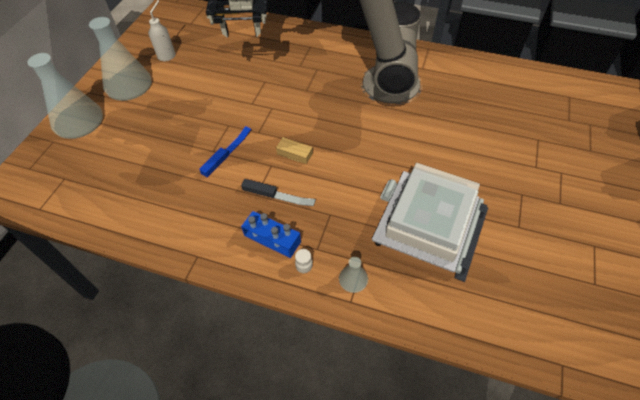

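View pics/side0.png

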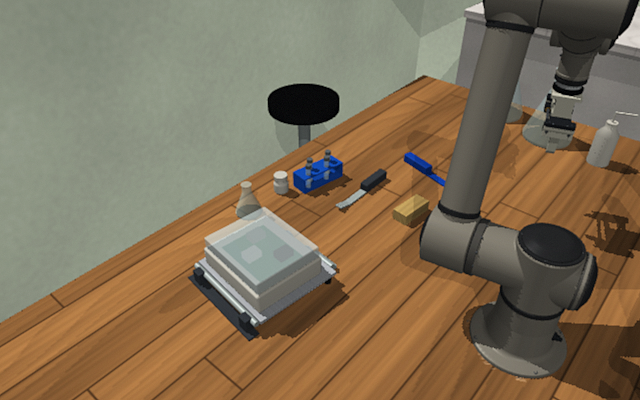

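View pics/wrist0.png

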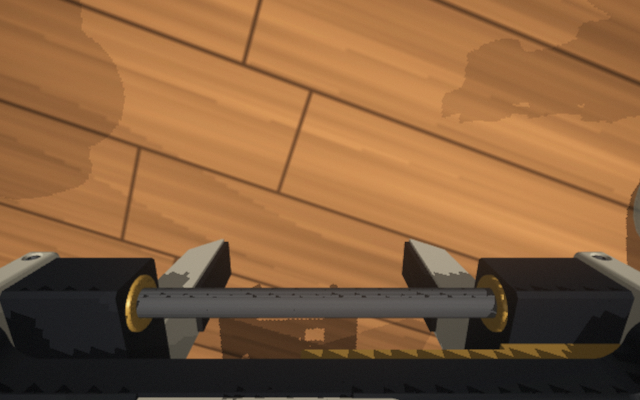

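```bash
cat > h.py <<'E'
import numpy as np, cv2
from cell import robot
def cam(n): 
    return robot.read_camera(n)
def K(c):
    f=200/np.tan(np.radians(c["fovy"])/2); return np.array([[f,0,c["cx"]],[0,f,c["cy"]],[0,0,1]])
def ray(c,u,v,z):
    R=np.array(c["R"]);t=np.array(c["t"]);o=-R.T@t
    d=R.T@np.linalg.inv(K(c))@np.array([u,v,1.]); s=(z-o[2])/d[2]; return o+s*d
def proj(c,X):
    R=np.array(c["R"]);t=np.array(c["t"]); p=(np.atleast_2d(X)@R.T+t)@K(c).T; return p[:,:2]/p[:,2:]
def crop(c,name,u0,v0,u1,v1,s):
    im=c["frame"][v0:v1,u0:u1,::-1]; im=cv2.resize(im,None,fx=s,fy=s,interpolation=cv2.INTER_CUBIC); cv2.imwrite("pics/"+name,im)
E
python3 - <<'E'
from h import *
import pickle
c=cam("scene"); d=cam("side"); pickle.dump((c,d),open("c0.pkl","wb"))
crop(c,"s1.png",195,130,325,220,6)
crop(c,"s2.png",370,150,500,280,4.6)
crop(d,"d2.png",180,190,350,345,4)
E
```

```text
(no output)
```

View pics/s1.png

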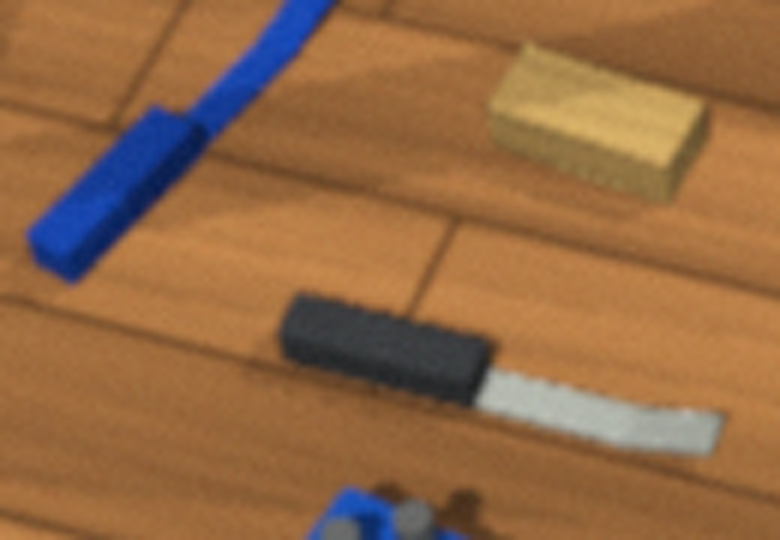

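View pics/s2.png

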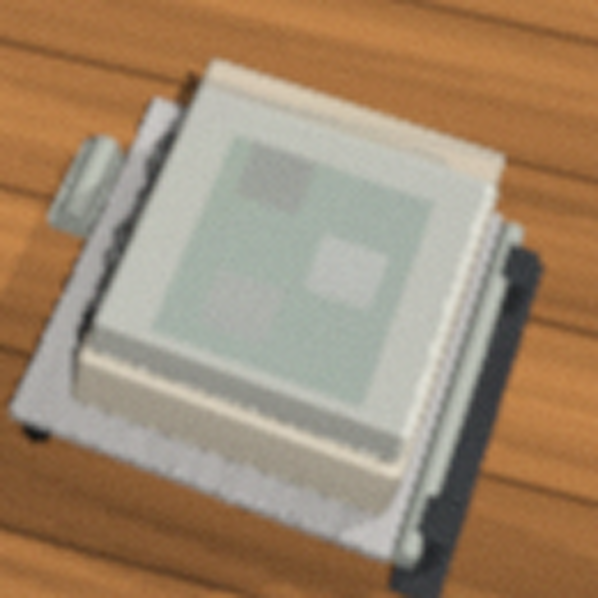

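View pics/d2.png

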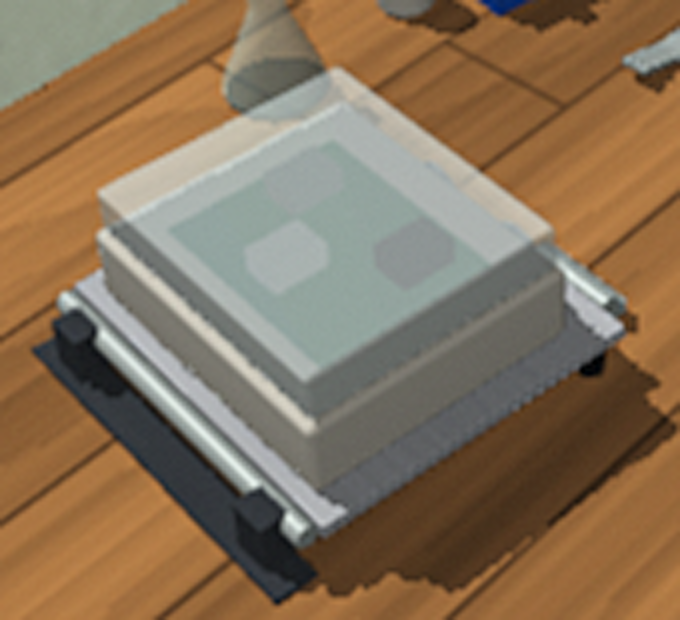

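```bash
cat > fit.py <<'E'
from h import *
from scipy.optimize import least_squares
def fit(obs,x0):
    # obs: list of (cam, local pt, (u,v))
    def P(p,l):
        c,s=np.cos(p[2]),np.sin(p[2]); return np.array([p[0]+c*l[0]-s*l[1],p[1]+s*l[0]+c*l[1],l[2]])
    def r(p): return np.concatenate([proj(c,P(p,l))[0]-np.array(q) for c,l,q in obs])
    s=least_squares(r,x0); return s.x,s.fun.reshape(-1,2).round(1)
E
python3 - <<'E'
from fit import *
import pickle
c,d=pickle.load(open("c0.pkl","rb"))
S=lambda a,b:(195+a/6,130+b/6)
U=lambda a,b:(370+a/4.6,150+b/4.6)
D=lambda a,b:(180+a/4,190+b/4)
for a,b in [(300,294),(493,344)]: print('bar',ray(c,*S(a,b),.03))
for a,b in [(724,412),(712,453)]: print('toe',ray(c,*S(a,b),.018))
for a,b in [(530,45),(708,108),(668,165),(490,103)]: print('shim',ray(c,*S(a,b),.036))
for a,b in [(157,100),(12,415),(400,555)]: print('unit',ray(c,*U(a,b),.038))
print('unit side',ray(d,*D(622,325),.038))
for a,b in [(105,138),(50,220),(80,235)]: print('fulc',ray(c,*U(a,b),.024))
# corners
print("rack etc", ray(c,353,287,0),ray(c,304,268,0),ray(c,271,240,0.05))
E
```

```text
bar [ 0.60348154 -0.33357676  0.03      ]
bar [ 0.60371012 -0.22510355  0.03      ]
toe [ 0.60091322 -0.10070315  0.018     ]
toe [ 0.62673512 -0.09842611  0.018     ]
shim [ 0.40871683 -0.27862758  0.036     ]
shim [ 0.42333691 -0.16906401  0.036     ]
shim [ 0.46807545 -0.17655909  0.036     ]
shim [ 0.45519753 -0.28429653  0.036     ]
unit [0.43372489 0.13622778 0.038     ]
unit [0.7019485  0.10394203 0.038     ]
unit [0.72520445 0.34472454 0.038     ]
unit side [0.42802881 0.13699836 0.038     ]
fulc [0.46510999 0.10888549 0.024     ]
fulc [0.5425968  0.08965601 0.024     ]
fulc [0.5484649  0.11141061 0.024     ]
rack etc [0.83886267 0.08679312 0.        ] [ 0.82508149 -0.06059101  0.        ] [ 0.79364142 -0.167261    0.05      ]
```

Run:
```python
from fit import *
import pickle
c,d=pickle.load(open("c0.pkl","rb"))
S=lambda a,b:(195+a/6,130+b/6)
U=lambda a,b:(370+a/4.6,150+b/4.6)
D=lambda a,b:(180+a/4,190+b/4)
x,r=fit([(c,(-.135,0,.038),U(155,98)),(c,(.135,0,.038),U(10,415)),(c,(.135,.24,.038),U(402,557)),(d,(-.135,0,.038),D(624,326)),(d,(-.135,.24,.038),D(322,534))],[.567,.12,-.1])
print('stand',x,np.degrees(x[2]),r.tolist())
b,r=fit([(c,(-.08,.015,.03),S(300,294)),(c,(.03,.015,.03),S(494,344)),(c,(.1565,.012,.0178),S(725,411)),(c,(.1565,-.012,.0178),S(713,455))],[.617,-.255,1.57])
print('bar',b,np.degrees(b[2]),r.tolist())
s,r=fit([(c,(-.055,.025,.036),S(530,43)),(c,(.055,.025,.036),S(710,107)),(c,(.055,-.025,.036),S(668,166)),(c,(-.055,-.025,.036),S(489,103)),(c,(.055,-.025,0),S(668,204))],[.44,-.227,1.44])
print('shim',s,np.degrees(s[2]),r.tolist())
for u,v in [(248,215),(300,235)]: print(ray(c,u,v,.05))
# overlay check
crop(d,"d1.png",330,130,450,240,6)
def W(p,l):
    cc,ss=np.cos(p[2]),np.sin(p[2]); l=np.array(l);return np.array([p[0]+cc*l[0]-ss*l[1],p[1]+ss*l[0]+cc*l[1],l[2]])
im=cv2.resize(cv2.imread("pics/d1.png"),None,fx=1,fy=1)
for p,l in [(b,(-.08,.015,.03)),(b,(-.08,-.015,.03)),(b,(.03,.015,.03)),(b,(.1565,.012,.0178)),(b,(.1565,-.012,.0178)),(s,(-.055,.025,.036)),(s,(.055,.025,.036)),(s,(.055,-.025,.036))]:
    q=(proj(d,W(p,l))[0]-[330,130])*6; cv2.circle(im,tuple(int(i) for i in q+3),4,(0,0,255),1)
cv2.imwrite("pics/d1o.png",im)
im=cv2.imread("pics/s2.png")
for l in [(-.1,-.02,.024),(-.03,-.02,.024),(-.135,0,.038),(.135,0,.038)]:
    q=(proj(c,W(x,l))[0]-[370,150])*4.6; cv2.circle(im,tuple(int(i) for i in q+2),4,(0,0,255),1)
cv2.imwrite("pics/s2o.png",im)
```

```text
stand [ 0.56414279  0.12098708 -0.1093733 ] -6.266628690230204 [[0.5, -0.5], [1.5, -0.8], [-0.4, -0.6], [-0.8, -0.9], [-0.0, -1.5]]
bar [ 0.61744188 -0.25470333  1.59069484] 91.14010057721325 [[-0.5, 0.0], [0.1, -0.5], [0.4, 0.7], [0.0, -0.4]]
shim [ 0.43758105 -0.22782091  1.4440235 ] 82.73645234962044 [[0.1, -0.3], [-0.3, -0.7], [-0.1, 0.1], [-0.2, -0.0], [0.4, 0.9]]
[ 0.73584206 -0.26259553  0.05      ]
[ 0.753898   -0.09492104  0.05      ]
```

View pics/d1o.png

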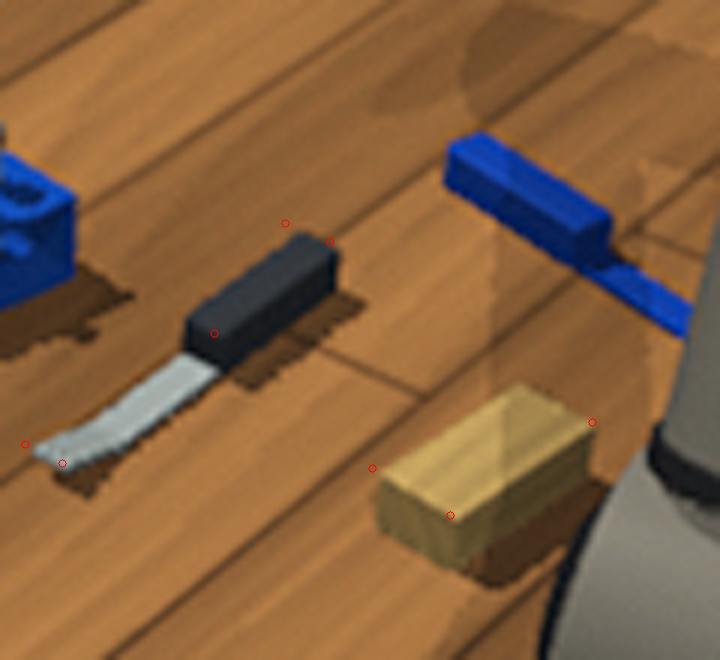

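View pics/s2o.png

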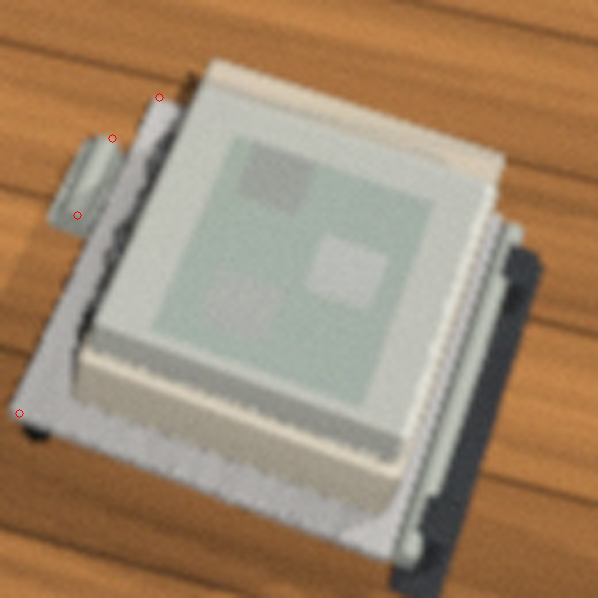

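Run:
```python
from fit import *
import pickle
c,d=pickle.load(open("c0.pkl","rb"))
def mk(u0,v0,s): return lambda a,b:(u0+(a+.5)/s-.5,v0+(b+.5)/s-.5)
S=mk(195,130,6);U=mk(370,150,4.6);D=mk(180,190,4);E=mk(330,130,6)
x,r=fit([(c,(-.135,0,.038),U(155,98)),(c,(.135,0,.038),U(10,415)),(c,(.135,.24,.038),U(402,557)),(d,(-.135,0,.038),D(624,326)),(d,(-.135,.24,.038),D(322,534))],[.567,.12,-.1])
print('stand',x,np.degrees(x[2]),r.tolist())
b,r=fit([(c,(-.08,.015,.03),S(300,294)),(c,(.03,.015,.03),S(494,344)),(c,(.1565,.012,.0178),S(725,411)),(c,(.1565,-.012,.0178),S(713,455)),
(d,(-.08,.015,.03),E(338,255)),(d,(-.08,-.015,.03),E(304,233)),(d,(.03,-.015,.03),E(187,322)),(d,(.1565,.012,.0178),E(70,470)),(d,(.1565,-.012,.0178),E(33,457))],[.617,-.255,1.57])
print('bar',b,np.degrees(b[2]),r.tolist())
s,r=fit([(c,(-.055,.025,.036),S(530,43)),(c,(.055,.025,.036),S(710,107)),(c,(.055,-.025,.036),S(668,166)),(c,(-.055,-.025,.036),S(489,103)),(c,(.055,-.025,0),S(668,204)),
(d,(-.055,.025,.036),E(597,428)),(d,(.055,-.025,.036),E(380,478)),(d,(.055,.025,.036),E(452,520))],[.44,-.227,1.44])
print('shim',s,np.degrees(s[2]),r.tolist())
```

```text
stand [ 0.56413265  0.12018212 -0.11228071] -6.433210920977131 [[0.8, -0.1], [1.5, -0.6], [-0.5, -0.2], [-0.3, -0.6], [0.3, -1.4]]
bar [ 0.61142978 -0.25593125  1.57707444] 90.35970958874556 [[0.5, -1.3], [0.8, -1.5], [0.9, 0.1], [0.4, -1.1], [0.7, -1.4], [-1.1, -1.0], [-1.5, -1.2], [-0.0, -0.8], [-0.1, -1.8]]
shim [ 0.43527046 -0.22877682  1.44455871] 82.76711749987632 [[0.5, -0.5], [0.1, -0.9], [0.3, -0.1], [0.2, -0.2], [0.8, 0.7], [0.1, -0.8], [-0.5, -1.6], [0.5, -0.7]]
```

Emit:
step_arm:
  moves:
    - [[0,0,0,-0.124],[0,0,0,-0.124],[0,0,0,-0.124],[0,0,0,-0.124],[0,0,0,-0.124],[0,0,0,-0.124],[0,0,0,-0.124],[0,0,0,-0.124]]
  hand: 1

```text
time: 0.92
tool_pos: [0.1735, -0.4954, 0.2266]
tool_rot: [-3.142, -0.0, 1.335]
contact_force: [-0.3, -0.3, 0.5]
opening: 0.092
```

Emit:
step_arm:
  moves:
    - [[0,0,0,-0.124],[0,0,0,-0.124],[0.014,0.036,0,0],[0.014,0.036,0,0],[0.014,0.036,0,0],[0.014,0.036,0,0],[0.014,0.036,0,0],[0.014,0.036,0,0]]

```text
time: 1.58
tool_pos: [0.3906, -0.4092, 0.2267]
tool_rot: [-3.142, 0.0, 1.577]
contact_force: [0.7, -1.2, -0.1]
opening: 0.0918
```

Emit:
step_arm:
  moves:
    - [[0.014,0.036,0,0],[0.014,0.036,0,0],[0.014,0.036,0,0],[0.014,0.036,0.01,0],[0.014,0.036,0.02,0],[0.014,0.036,0.02,0],[0.014,0.036,0.02,0],[0,0,0,0]]

```text
time: 2.25
tool_pos: [0.6391, -0.3071, 0.1517]
tool_rot: [-3.136, -0.007, 1.582]
contact_force: [-1.1, 0.4, -2.1]
opening: 0.0918
```

Run:
```python
from h import *
import pickle
s=robot.observe();print(s["time"],s["tool_pos"],s["tool_rot"],s["qpos"])
w=cam("wrist");pickle.dump(w,open("w1.pkl","wb"));cv2.imwrite("pics/w1.png",w["frame"][:,:,::-1])
print(w["R"],w["t"])
```

```text
2.25 [ 0.63906152 -0.30708029  0.15168785] [-3.13561781 -0.00651801  1.5818557 ] [-0.55693482  0.75110097  1.02564517  0.00232549  1.37339003 -0.5684795 ]
[[ 0.99992603  0.01090318 -0.00539095]
 [ 0.01200016 -0.95664827  0.29099843]
 [-0.00198444 -0.2910416  -0.95670834]] [-0.63457291 -0.31442624  0.23188284]
```

View pics/w1.png

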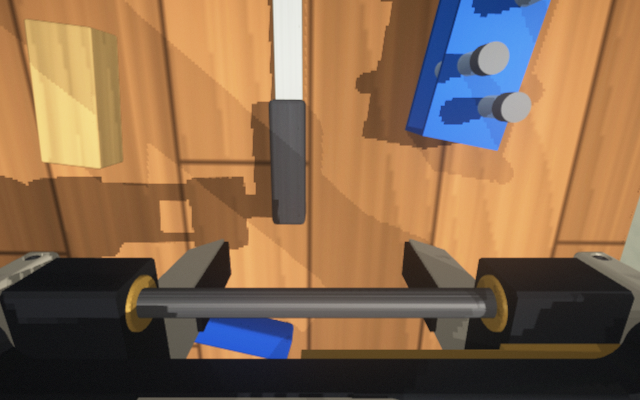

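Run:
```python
from h import *
import pickle
w=pickle.load(open("w1.pkl","rb"))
crop(w,"w1c.png",240,90,340,235,4)
for u,v,z in [(271,100,.03),(305,100,.03),(272,214,.03),(304,214,.03),(275,50,.006),(302,50,.006),(25,20,.036),(96,28,.036),(42,163,.036),(100,168,.036),(118,34,0),(122,158,0)]: print(u,v,ray(w,u,v,z).round(4))
```

```text
271 100 [ 0.6006 -0.2262  0.03  ]
305 100 [ 0.6282 -0.2259  0.03  ]
272 214 [ 0.5987 -0.3242  0.03  ]
304 214 [ 0.6274 -0.3238  0.03  ]
275 50 [ 0.6019 -0.1857  0.006 ]
302 50 [ 0.6247 -0.1855  0.006 ]
25 20 [ 0.4192 -0.1711  0.036 ]
96 28 [ 0.4714 -0.1759  0.036 ]
42 163 [ 0.4069 -0.2791  0.036 ]
100 168 [ 0.4551 -0.2828  0.036 ]
118 34 [ 0.4674 -0.1737  0.    ]
122 158 [ 0.4537 -0.2803  0.    ]
```

View pics/w1c.png

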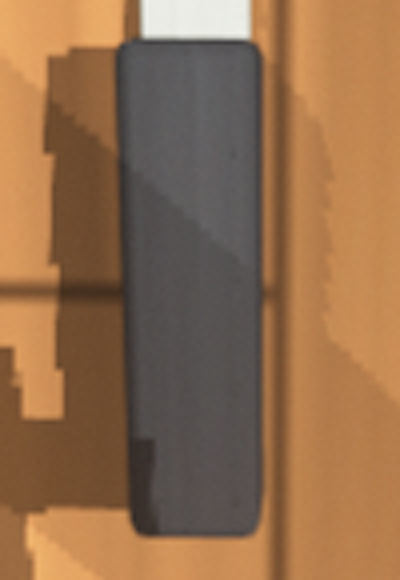

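Emit:
step_arm:
  moves:
    - [[-0.003,-0.013,0.03,0],[-0.003,-0.012,0.03,0],[0,0,0.03,0],[0,0,0.02,0],[0,0,0,0]]

```text
time: 2.72
tool_pos: [0.6076, -0.3181, 0.0451]
tool_rot: [-3.135, -0.004, 1.575]
contact_force: [-0.6, 1.1, -0.3]
opening: 0.0916
```

Emit:
step_arm:
  moves:
    - [[0,0,0,0],[0,0,0,0]]

```text
time: 2.88
tool_pos: [0.6117, -0.3198, 0.0517]
tool_rot: [3.139, 0.002, 1.576]
contact_force: [-0.2, -0.4, 0.7]
opening: 0.0918
```

Emit:
step_arm:
  moves:
    - [[0.004,0.002,0.015,0],[0,0,0.015,0],[0,0,0.011,0],[0,0,0,0],[0,0,0,0],[0,0,0,0]]

```text
time: 3.38
tool_pos: [0.6136, -0.3153, 0.0098]
tool_rot: [3.14, 0.001, 1.577]
contact_force: [0.9, -1.1, -0.4]
opening: 0.0919
```

Emit:
step_arm:
  moves:
    - [[0,0,0.005,0],[0,0,0,0],[0,0,0,0],[0,0,0,0],[0,0,0,0],[0,0,0,0]]
  hand: 0
  force: 10

```text
time: 3.88
tool_pos: [0.613, -0.3147, 0.0034]
tool_rot: [3.141, 0.0, 1.577]
contact_force: [-0.2, 0.4, 0.7]
opening: 0.0562
```

Emit:
step_arm:
  moves:
    - [[0,0,0,0],[0,0,0,0],[0,0,0,0],[0,0,0,0],[0,0,0,0],[0,0,0,0]]

```text
time: 4.38
tool_pos: [0.613, -0.3147, 0.0033]
tool_rot: [3.141, 0.0, 1.577]
contact_force: [0.2, 1.2, 0.2]
opening: 0.0303
```

Emit:
step_arm:
  moves:
    - [[0,0,-0.012,0],[0.001,0,-0.012,0],[0.002,0,-0.012,0],[0.003,0,-0.012,0],[0.004,0,-0.012,0],[0.005,0,-0.012,0],[0.006,0,-0.012,0],[0,0,0,0]]

```text
time: 5.05
tool_pos: [0.6142, -0.2929, 0.0911]
tool_rot: [3.137, 0.002, 1.578]
contact_force: [0.0, -0.5, -5.3]
opening: 0.03
```

Run:
```python
from h import *
import pickle
s=robot.observe();print(s["time"],s["tool_pos"],s["tool_rot"],s["contact_force"])
d=cam("side");crop(d,"d3.png",330,100,450,230,5)
w=cam("wrist");cv2.imwrite("pics/w3.png",w["frame"][:,:,::-1])
```

```text
5.05 [ 0.61423175 -0.29292877  0.09108815] [3.13731453e+00 2.27733630e-03 1.57793978e+00] [ 0.04990208 -0.47902586 -5.28742336]
```

View pics/d3.png

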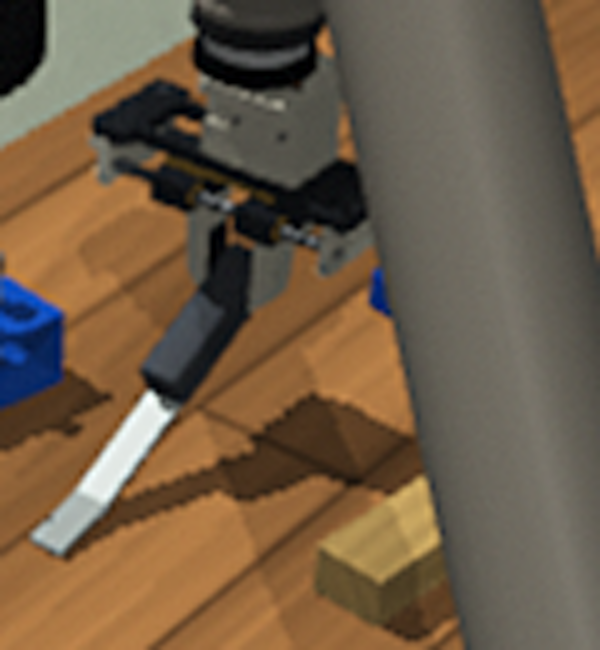

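View pics/w3.png

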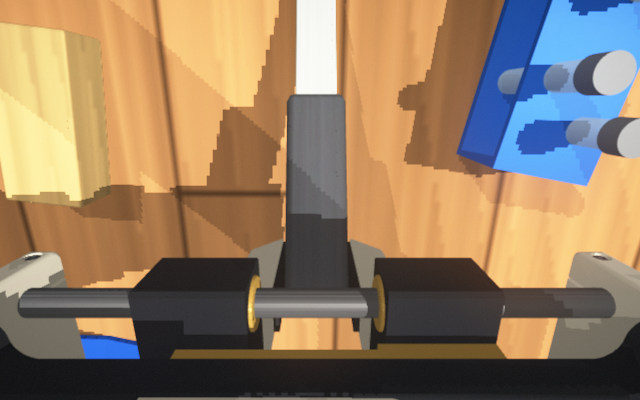

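Emit:
step_arm:
  moves:
    - [[0,0,0,0],[0,0,0,0],[0,0,0,0],[0,0,-0.01,0],[0,0,-0.02,0],[0,0,-0.03,0],[0,0,0,0],[0,0,0,0]]
  force: 60

```text
time: 5.82
tool_pos: [0.6134, -0.2939, 0.1483]
tool_rot: [3.139, 0.002, 1.577]
contact_force: [-0.3, 0.5, -9.9]
opening: 0.0295
```

Run:
```python
from h import *
s=robot.observe();print(s["time"],s["tool_pos"],s["tool_rot"],s["contact_force"])
d=cam("side");crop(d,"d4.png",330,80,450,210,5)
```

```text
5.8167 [ 0.6134475  -0.29394719  0.14834583] [3.13905910e+00 1.86676512e-03 1.57713682e+00] [-0.27388689  0.46160292 -9.91006232]
```

View pics/d4.png

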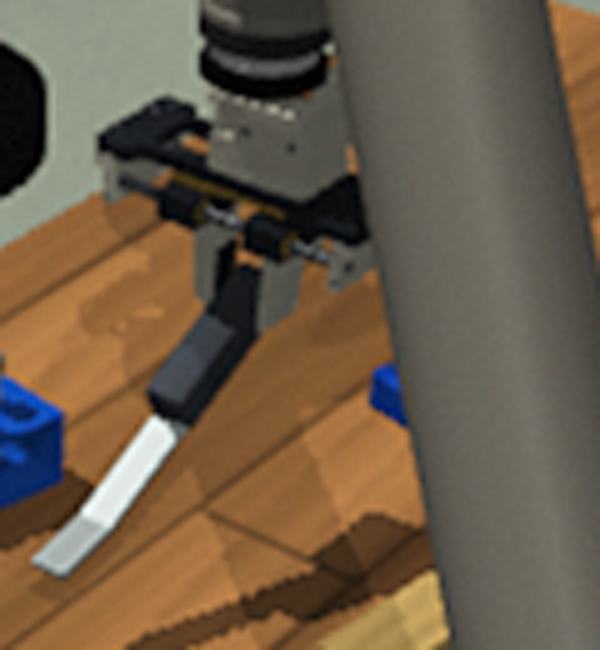

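```bash
cat >> h.py <<'E'
def rayx(c,u,v,n,k):
    "intersect with plane n.X=k"
    R=np.array(c["R"]);t=np.array(c["t"]);o=-R.T@t
    d=R.T@np.linalg.inv(K(c))@np.array([u,v,1.]); n=np.array(n); return o+d*(k-n@o)/(n@d)
E
python3 - <<'E'
from h import *
d=cam("side")
E=lambda a,b:(330+(a+.5)/5-.5,80+(b+.5)/5-.5)
for (a,b,x) in [(33,560,.6255),(68,577,.6015),(85,512,.6255),(180,425,.6015),(150,385,.6285),(185,422,.5985)]:
    print(rayx(d,*E(a,b),(1,0,0),x).round(4))
crop(d,"d5.png",330,80,450,210,5)
E
```

```text
[ 0.6255 -0.1076  0.0585]
[ 0.6015 -0.1115  0.0552]
[ 0.6255 -0.1578  0.0669]
[ 0.6015 -0.2192  0.1102]
[ 0.6285 -0.2233  0.1259]
[ 0.5985 -0.22    0.1132]
```

Emit:
step_arm:
  moves:
    - [[0,0,0,0.059],[0,0,0,0.058],[0.0175,-0.016,0,0],[0.0175,-0.016,0,0],[0.0175,-0.016,0,0],[0.0175,-0.016,0,0],[0.0175,-0.016,0,0],[0.0175,-0.016,0,0]]

```text
time: 6.58
tool_pos: [0.5269, -0.1771, 0.145]
tool_rot: [-3.137, -0.001, 1.46]
contact_force: [0.3, 1.2, -7.4]
opening: 0.0297
```

Emit:
step_arm:
  moves:
    - [[0.0175,-0.016,0,0],[0.0175,-0.016,0,0],[0.0175,-0.016,0,0],[0.0175,-0.016,0,0],[0,0,0,0],[0,0,0,0],[0,0,0,0]]

```text
time: 7.17
tool_pos: [0.4729, -0.102, 0.1464]
tool_rot: [-3.141, 0.0, 1.46]
contact_force: [0.1, -0.1, -8.9]
opening: 0.0295
```

Run:
```python
from h import *
import pickle
s=robot.observe();print(s["time"],s["tool_pos"],s["tool_rot"],s["contact_force"])
c=cam("scene");crop(c,"c6.png",330,130,480,250,5)
d=cam("side");crop(d,"d6.png",270,120,430,300,4)
w=cam("wrist");cv2.imwrite("pics/w6.png",w["frame"][:,:,::-1])
pickle.dump((c,d,w),open("c6.pkl","wb"))
```

```text
7.1667 [ 0.47291615 -0.10199164  0.14643677] [-3.14051877e+00  5.77238242e-05  1.46020197e+00] [ 0.10990371 -0.09266147 -8.88409386]
```

View pics/c6.png

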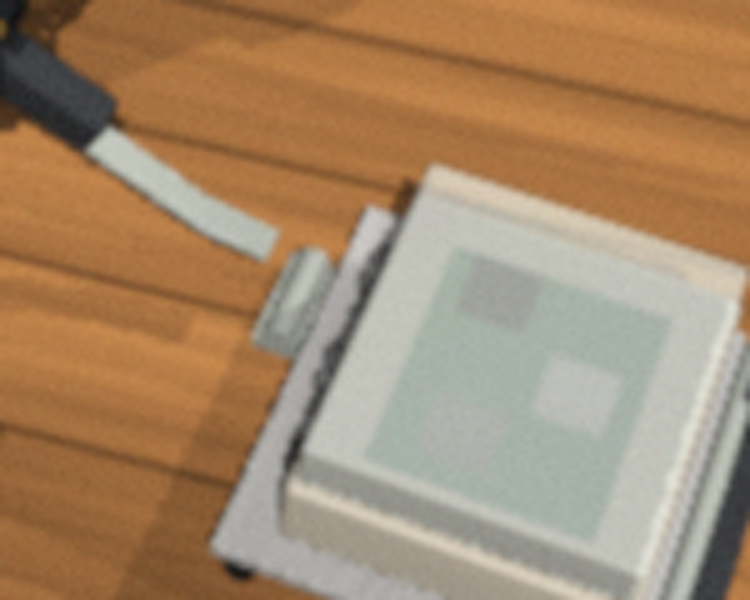

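View pics/d6.png

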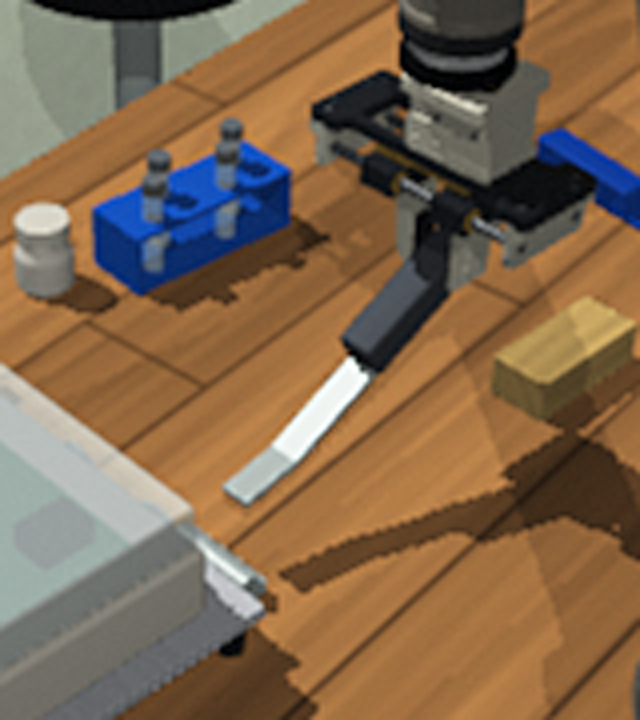

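View pics/w6.png

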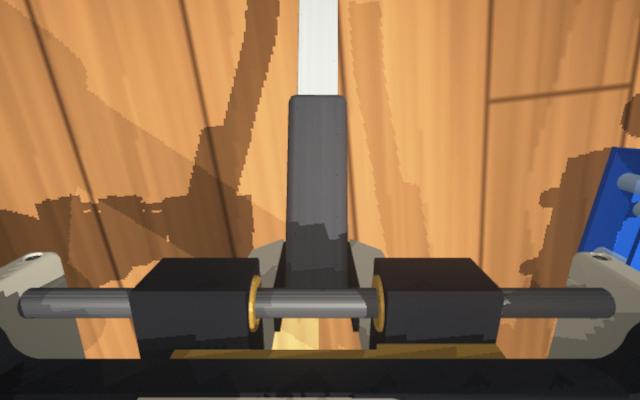

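```bash
cat >> h.py <<'E'
ST=np.array([.564,.1205,np.radians(-6.35)])
def to_st(X):
    c,s=np.cos(ST[2]),np.sin(ST[2]); d=np.array(X)[:2]-ST[:2]; return np.array([c*d[0]+s*d[1],-s*d[0]+c*d[1],X[2]])
def from_st(X):
    c,s=np.cos(ST[2]),np.sin(ST[2]); return np.array([ST[0]+c*X[0]-s*X[1],ST[1]+s*X[0]+c*X[1],X[2]])
E
python3 - <<'E'
from h import *
import pickle
c,d,w=pickle.load(open("c6.pkl","rb"))
C=lambda a,b:(330+(a+.5)/5-.5,130+(b+.5)/5-.5)
D=lambda a,b:(270+(a+.5)/4-.5,120+(b+.5)/4-.5)
for p in [(278,232),(268,262)]: print('tip',[to_st(ray(c,*C(*p),z)).round(4) for z in (.05,.057)])
n=np.array([np.cos(ST[2]),np.sin(ST[2]),0])
for p,x in [((224,488),-.053),((247,504),-.077),((270,448),-.053),((295,463),-.077)]:
    X=rayx(d,*D(*p),n,n@from_st((x,0,0))); print('side',to_st(X).round(4))
im=cv2.imread("pics/c6.png")
for l in [(-.1,-.02,.024),(-.03,-.02,.024),(-.1,-.035,.0),(-.03,-.035,.0),(-.03,-.035,.014),(-.1,-.035,.014),(-.135,0,.038),(.135,0,.038)]:
    q=(proj(c,from_st(l))[0]-[330,130]+.5)*5; cv2.circle(im,tuple(int(i) for i in q),4,(0,0,255),1)
cv2.imwrite("pics/c6o.png",im[130:430,150:450].repeat(2,0).repeat(2,1))
E
```

```text
tip [array([-0.0824, -0.0451,  0.05  ]), array([-0.077 , -0.0438,  0.057 ])]
tip [array([-0.0581, -0.0427,  0.05  ]), array([-0.0529, -0.0415,  0.057 ])]
side [-0.053  -0.0436  0.0563]
side [-0.077  -0.0417  0.0591]
side [-0.053  -0.0864  0.0662]
side [-0.077  -0.0861  0.0683]
```

View pics/c6o.png

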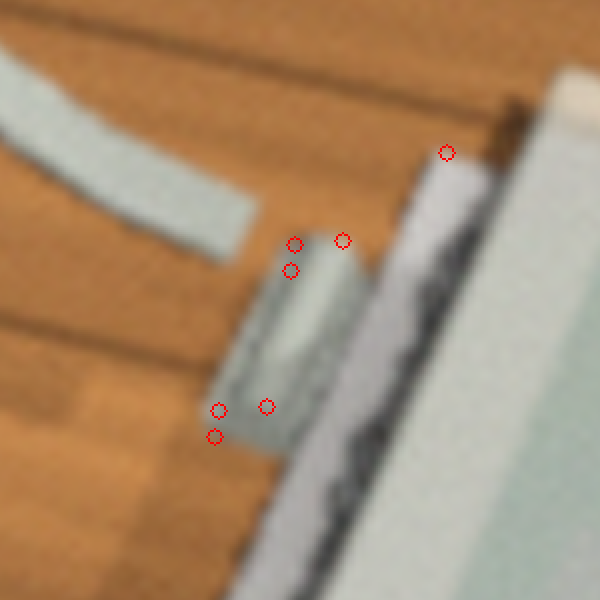

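Emit:
step_arm:
  moves:
    - [[0.012,0,0.005,0],[0.012,0,0.01,0],[0.011,0,0.01,0],[0,0,0,0],[0,0,0,0],[0,0,0,0]]

```text
time: 7.82
tool_pos: [0.4774, -0.0675, 0.1223]
tool_rot: [3.141, 0.0, 1.46]
contact_force: [0.7, -0.5, -9.1]
opening: 0.0297
```

Emit:
step_arm:
  moves:
    - [[0,0,0.003,0],[0,0,0,0],[0,0,0,0]]

```text
time: 8.07
tool_pos: [0.4771, -0.0676, 0.1193]
tool_rot: [3.141, 0.0, 1.459]
contact_force: [0.3, 0.7, -10.4]
opening: 0.0296
```

Emit:
step_arm:
  moves:
    - [[0,0,0.002,0],[0,0,0,0],[0,0,0,0]]

```text
time: 8.32
tool_pos: [0.4769, -0.0673, 0.1172]
tool_rot: [-3.141, 0.0, 1.46]
contact_force: [0.6, 0.0, -9.5]
opening: 0.0296
```

Emit:
step_arm:
  moves:
    - [[0,0,0.0015,0],[0,0,0,0],[0,0,0,0]]

```text
time: 8.57
tool_pos: [0.477, -0.0672, 0.1156]
tool_rot: [-3.141, 0.0, 1.46]
contact_force: [-0.3, -0.1, -8.5]
opening: 0.0294
```

Run:
```python
from h import *
s=robot.observe();print(s["time"],s["tool_pos"],s["tool_rot"],s["contact_force"],s["torque"])
c=cam("scene");crop(c,"c7.png",350,140,450,220,8)
d=cam("side");crop(d,"d7.png",270,170,400,290,6)
```

```text
8.5667 [ 0.47696378 -0.06719792  0.11564772] [-3.14140636e+00  5.79634637e-05  1.45987367e+00] [-0.2606555  -0.09477315 -8.49643935] [-0.38205929 -0.02853732  0.04706663]
```

View pics/c7.png

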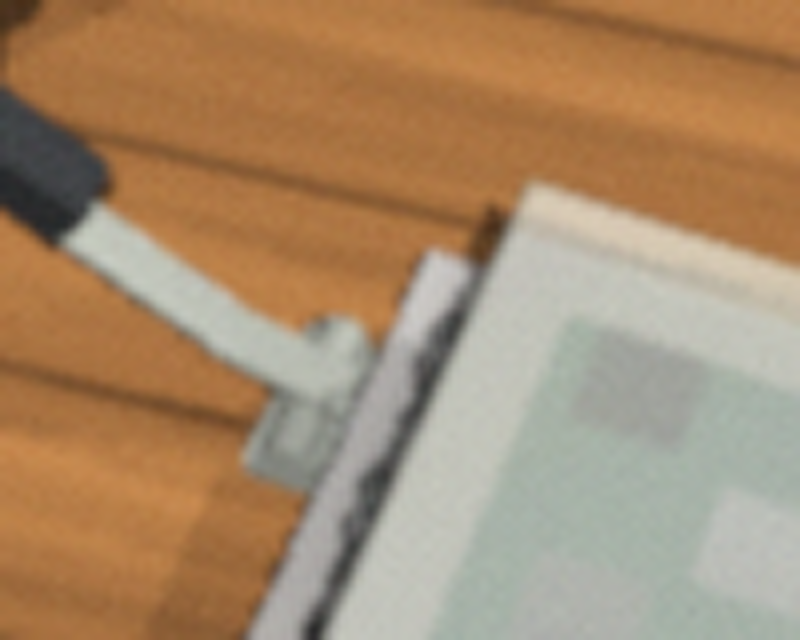

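View pics/d7.png

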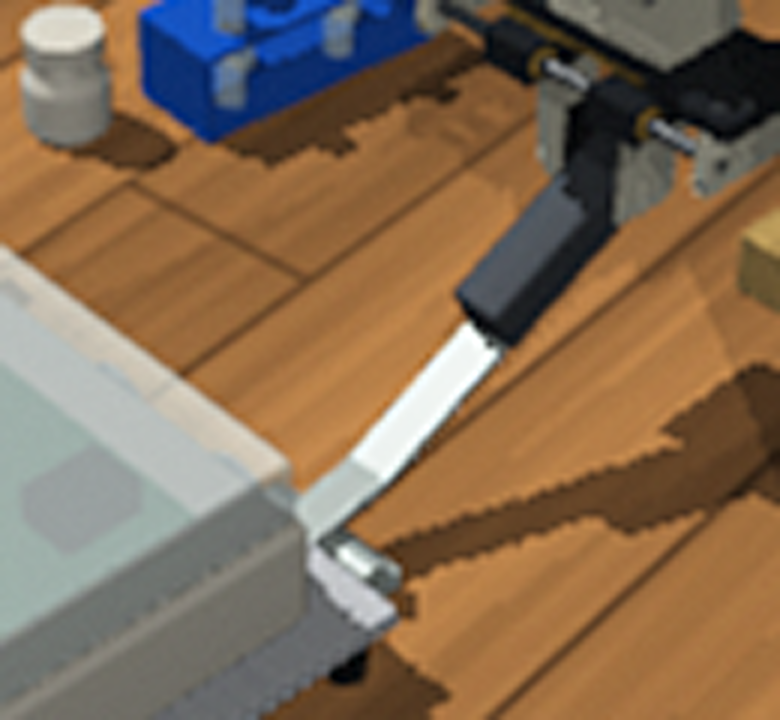

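Emit:
step_arm:
  moves:
    - [[0,0,0.0015,0],[0,0,0,0],[0,0,0,0]]

```text
time: 8.92
tool_pos: [0.4769, -0.0672, 0.1141]
tool_rot: [-3.141, 0.0, 1.46]
contact_force: [-0.3, -0.2, -8.8]
opening: 0.0298
```

Emit:
step_arm:
  moves:
    - [[0,0,0.0015,0],[0,0,0,0],[0,0,0,0]]

```text
time: 9.17
tool_pos: [0.4769, -0.0672, 0.1126]
tool_rot: [-3.141, 0.0, 1.46]
contact_force: [0.4, -0.4, -9.4]
opening: 0.0295
```

Emit:
step_arm:
  moves:
    - [[0,0,0.0015,0],[0,0,0,0],[0,0,0,0]]

```text
time: 9.42
tool_pos: [0.4771, -0.0672, 0.1113]
tool_rot: [3.141, -0.0, 1.46]
contact_force: [-0.3, 0.6, -6.6]
opening: 0.0295
```

Emit:
step_arm:
  moves:
    - [[0,0,0.0015,0],[0,0,0,0],[0,0,0,0]]

```text
time: 9.67
tool_pos: [0.4773, -0.0673, 0.11]
tool_rot: [3.141, -0.0, 1.459]
contact_force: [0.6, -0.9, -4.5]
opening: 0.0292
```

Run:
```python
from h import *
s=robot.observe();print(s["time"],s["tool_pos"],s["contact_force"],s["torque"])
c=cam("scene");crop(c,"c8.png",350,140,450,220,8)
d=cam("side");crop(d,"d8.png",270,170,400,290,6)
```

```text
9.6667 [ 0.47726304 -0.06725183  0.10998067] [ 0.5803312  -0.94747638 -4.54510608] [ 0.21263559 -0.11996148 -0.06239392]
```

View pics/c8.png

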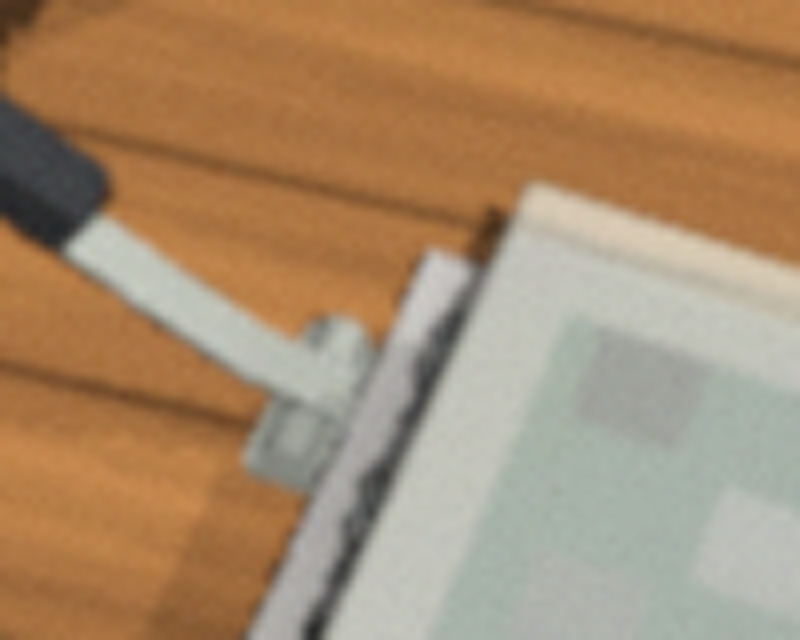

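View pics/d8.png

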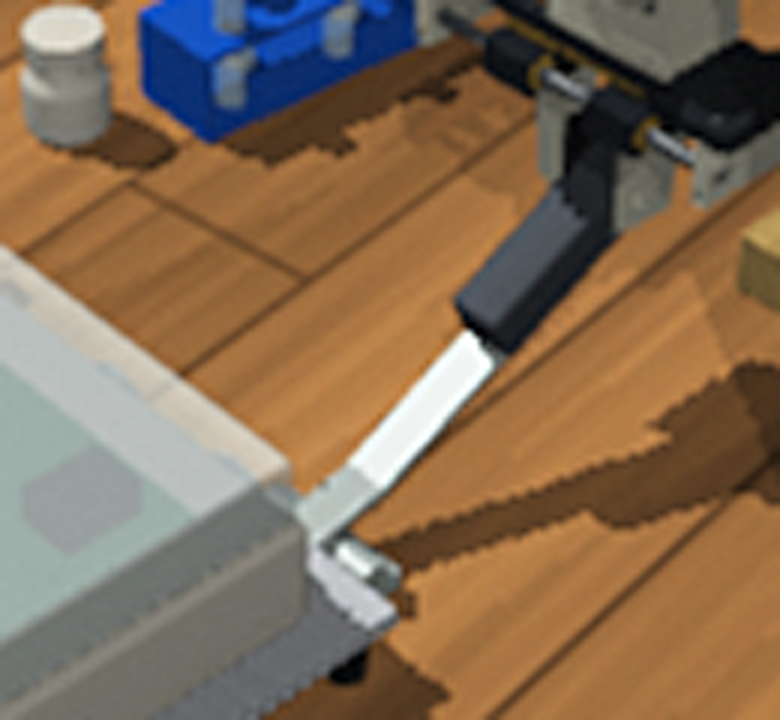

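Emit:
step_arm:
  moves:
    - [[0,0,-0.001,0],[0.004,0,0.0009,0],[0.004,0,0.0009,0],[0.004,0,0.0009,0],[0,0,0,0],[0,0,0,0]]

```text
time: 10.27
tool_pos: [0.4783, -0.0545, 0.1078]
tool_rot: [-3.141, -0.001, 1.46]
contact_force: [-0.3, 1.7, -7.3]
opening: 0.0295
```

Emit:
step_arm:
  moves:
    - [[0.004,0,0.0009,0],[0.004,0,0.0009,0],[0.004,0,0.0009,0],[0,0,0,0],[0,0,0,0]]

```text
time: 10.68
tool_pos: [0.4797, -0.0427, 0.1052]
tool_rot: [-3.142, -0.001, 1.46]
contact_force: [-0.1, 3.2, -7.0]
opening: 0.0297
```

Run:
```python
from h import *
s=robot.observe();print(s["time"],s["tool_pos"],s["contact_force"],s["torque"])
c=cam("scene");crop(c,"c9.png",350,140,450,220,8)
d=cam("side");crop(d,"d9.png",270,170,400,290,6)
```

```text
10.6833 [ 0.47972363 -0.04267138  0.1052066 ] [-0.07678271  3.23641011 -6.95096184] [ 0.58665208 -0.31868677 -0.1033132 ]
```

View pics/c9.png

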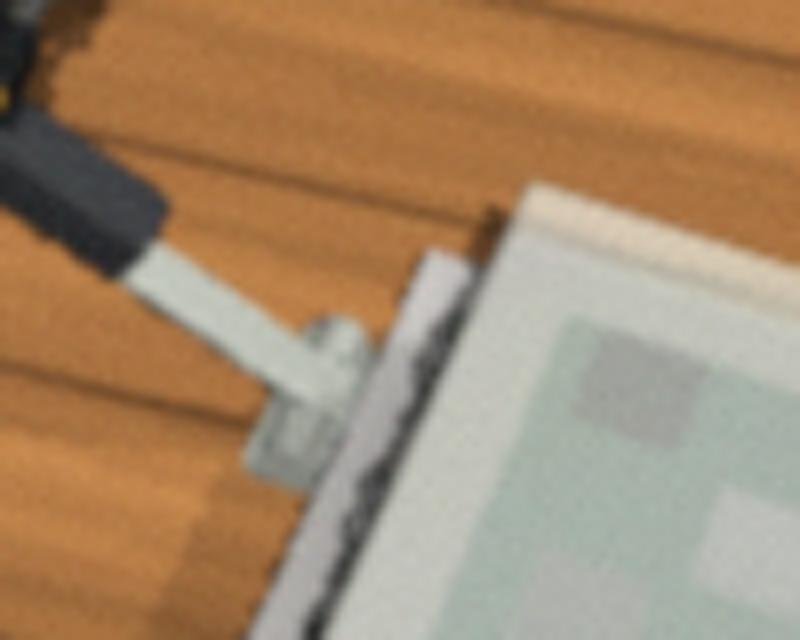

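View pics/d9.png

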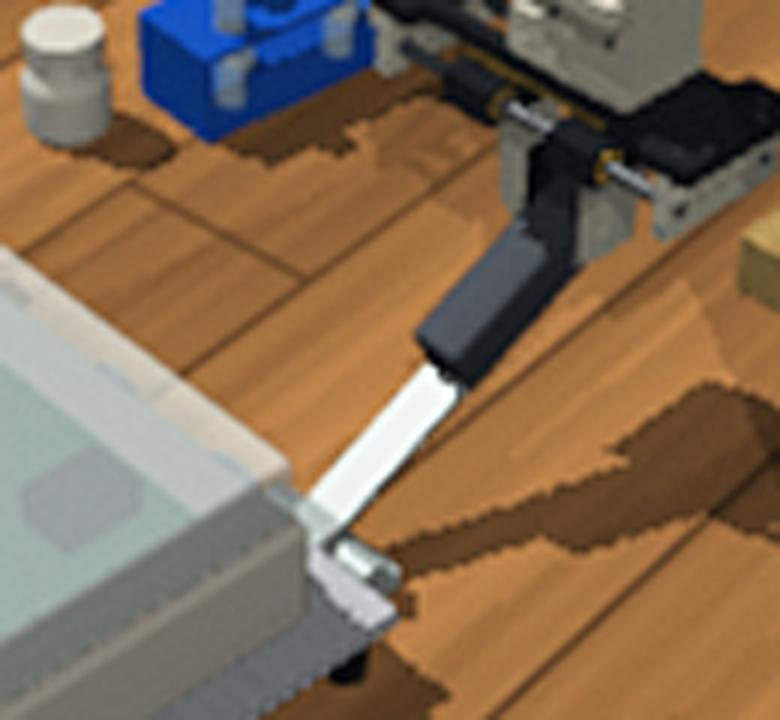

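Emit:
step_arm:
  moves:
    - [[0.004,0,0.001,0],[0.004,0,0.001,0],[0.003,0,0.0008,0],[0,0,0,0],[0,0,0,0]]

```text
time: 11.2
tool_pos: [0.4809, -0.0317, 0.1023]
tool_rot: [-3.142, -0.001, 1.46]
contact_force: [2.2, 2.5, -5.6]
opening: 0.0296
```

Run:
```python
from h import *
s=robot.observe();print(s["time"],s["tool_pos"],s["contact_force"],s["torque"])
c=cam("scene");crop(c,"c9.png",350,140,450,220,8)
d=cam("side");crop(d,"d9.png",270,170,400,290,6)
```

```text
11.2 [ 0.48093482 -0.03173999  0.102324  ] [ 2.19500875  2.50274974 -5.58634075] [ 0.77955454 -0.44405596 -0.12919266]
```

View pics/c9.png

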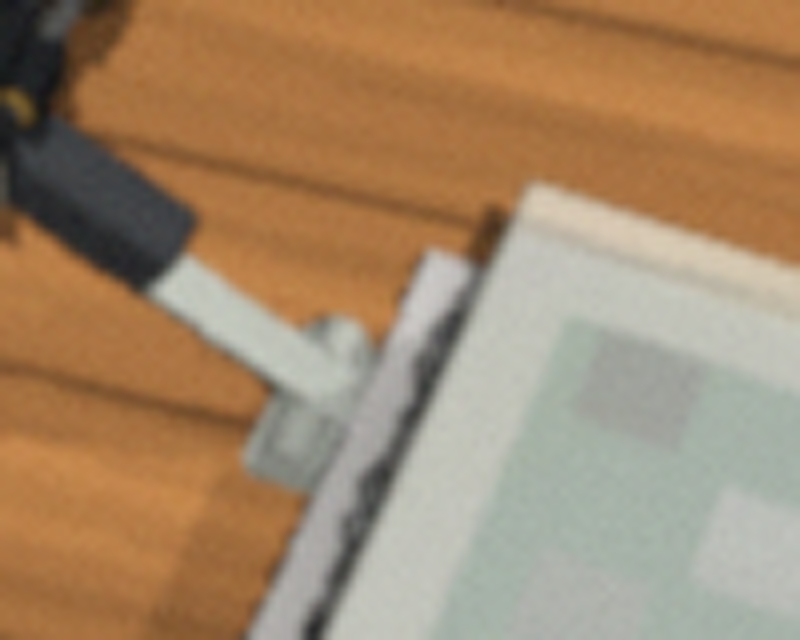

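View pics/d9.png

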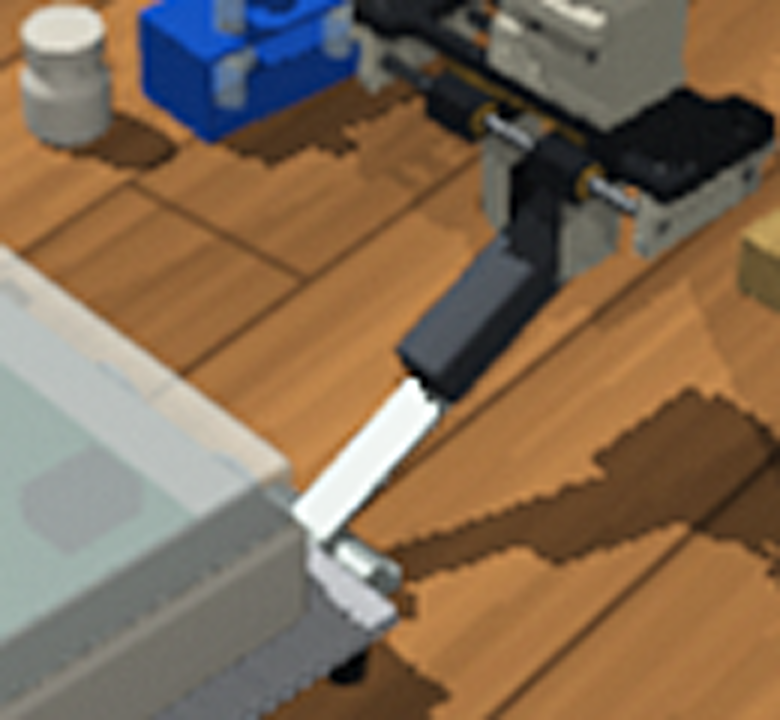

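Emit:
step_arm:
  moves:
    - [[0,0,0,0],[0,0,0,0],[-0.004,0,0.006,0],[-0.0035,0,0.006,0],[-0.0035,0,0.006,0],[0,0,0,0],[0,0,0,0]]
  force: 15

```text
time: 11.88
tool_pos: [0.4794, -0.0437, 0.0839]
tool_rot: [-3.14, 0.0, 1.459]
contact_force: [1.4, 2.4, -7.3]
opening: 0.03
```

Emit:
step_arm:
  moves:
    - [[-0.0025,0,0.0055,0],[-0.0025,0,0.0055,0],[-0.0025,0,0.0055,0],[0,0,0,0],[0,0,0,0]]

```text
time: 12.3
tool_pos: [0.4791, -0.0507, 0.0678]
tool_rot: [3.141, -0.0, 1.46]
contact_force: [0.6, 4.6, -3.4]
opening: 0.0297
```

Run:
```python
from h import *
s=robot.observe();print(s["time"],s["tool_pos"],s["contact_force"],s["torque"])
d=cam("side");crop(d,"d10.png",270,170,400,290,6)
```

```text
12.3 [ 0.47905186 -0.05073309  0.06784668] [ 0.6301662   4.59405536 -3.35790579] [ 0.82700279 -0.28869392 -0.08857454]
```

View pics/d10.png

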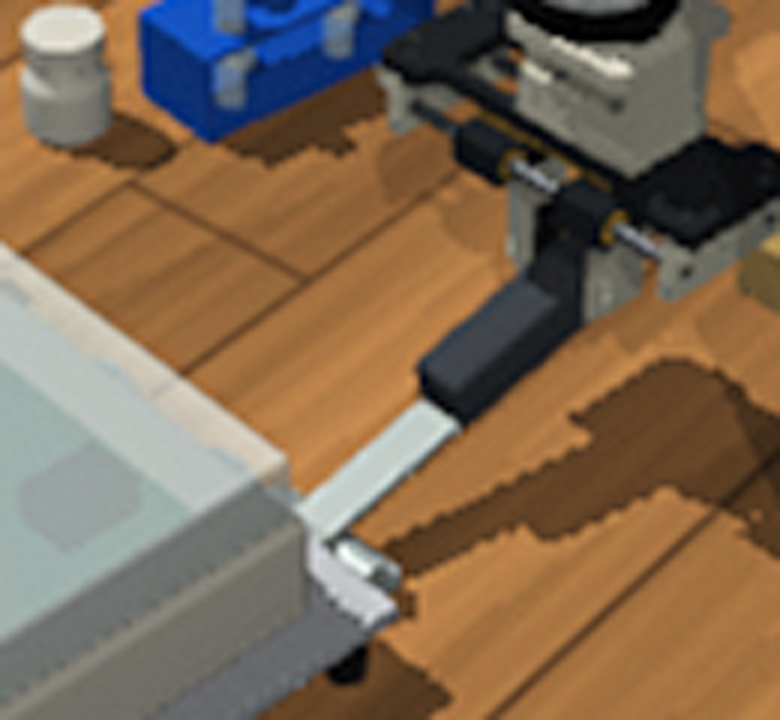

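Emit:
step_arm:
  moves:
    - [[-0.001,0,0.005,0],[-0.001,0,0.005,0],[-0.001,0,0.005,0],[-0.001,0,0.005,0],[0,0,0,0],[0,0,0,0]]

```text
time: 12.85
tool_pos: [0.4788, -0.0558, 0.0478]
tool_rot: [3.141, 0.001, 1.46]
contact_force: [0.3, -6.0, 0.7]
opening: 0.0301
```

Emit:
step_arm:
  moves:
    - [[-0.001,0,0.005,0],[-0.001,0,0.005,0],[-0.001,0,0.005,0],[-0.001,0,0.005,0],[0,0,0,0],[0,0,0,0]]

```text
time: 13.35
tool_pos: [0.4779, -0.0587, 0.0276]
tool_rot: [-3.141, -0.0, 1.46]
contact_force: [1.0, -1.8, -0.5]
opening: 0.0297
```

Run:
```python
from h import *
s=robot.observe();print(s["time"],s["tool_pos"],s["contact_force"],s["torque"])
d=cam("side");crop(d,"d11.png",250,170,400,290,5)
```

```text
13.35 [ 0.47793313 -0.05869889  0.02764683] [ 0.97214171 -1.83082223 -0.48666637] [-0.21189509 -0.38940904 -0.17631992]
```

View pics/d11.png

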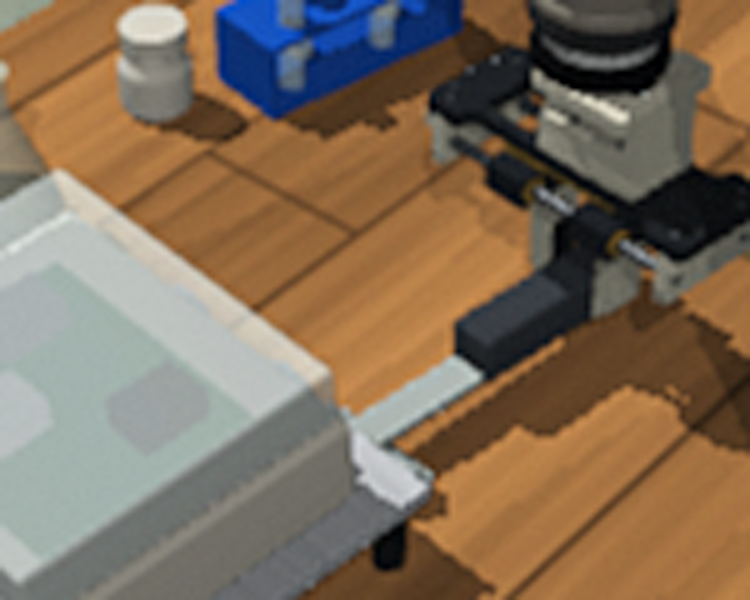

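Emit:
step_arm:
  moves:
    - [[-0.0005,0,0.005,0],[-0.0005,0,0.005,0],[-0.0005,0,0.005,0],[0,0,0.004,0],[0,0,0,0],[0,0,0,0]]

```text
time: 13.9
tool_pos: [0.4775, -0.06, 0.0084]
tool_rot: [-3.141, -0.0, 1.46]
contact_force: [2.7, 2.7, -0.4]
opening: 0.0299
```

Emit:
step_arm:
  moves:
    - [[0,0,0.002,0],[0,0,0.002,0],[0,0,0,0],[0,0,0,0]]

```text
time: 14.23
tool_pos: [0.4776, -0.0604, 0.0057]
tool_rot: [-3.142, 0.0, 1.46]
contact_force: [-1.8, 1.9, 12.5]
opening: 0.0297
```

Run:
```python
from h import *
s=robot.observe();print(s["time"],s["tool_pos"],s["contact_force"],s["torque"])
d=cam("side");crop(d,"d12.png",250,170,400,290,5)
c=cam("scene");crop(c,"c12.png",330,130,480,250,5)
```

```text
14.2333 [ 0.47760212 -0.06036369  0.0057331 ] [-1.77519362  1.86266185 12.46933319] [ 0.25296633  0.24113497 -0.19061867]
```

View pics/d12.png

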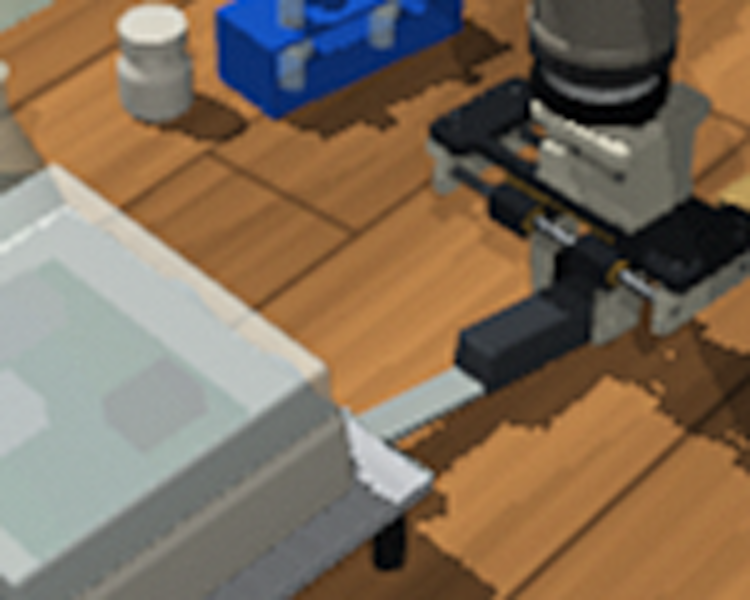

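View pics/c12.png

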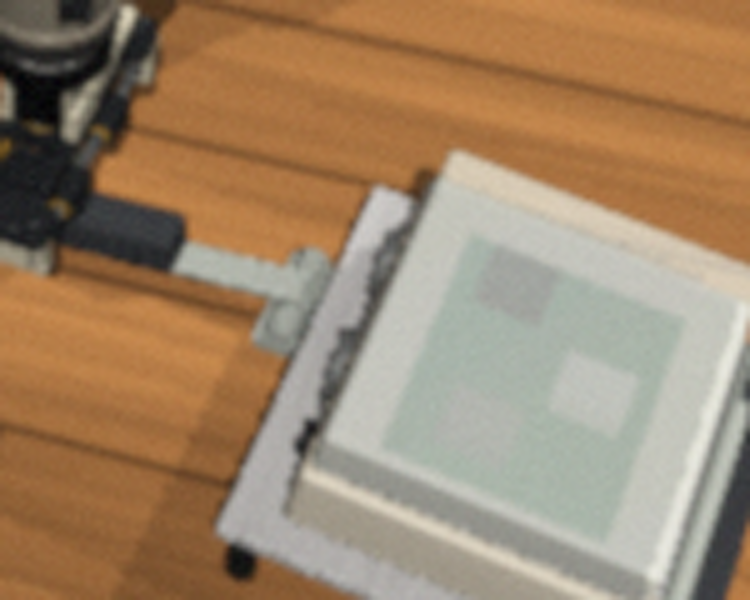

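Emit:
step_arm:
  moves:
    - [[0,0,0,0],[0,0,0,0],[0,0,0,0],[0,0,-0.01,0],[0,0,-0.03,0],[0,0,-0.03,0],[0,0,-0.02,0],[0,0,0,0]]
  hand: 1

```text
time: 15.0
tool_pos: [0.4801, -0.061, 0.0994]
tool_rot: [3.134, 0.002, 1.46]
contact_force: [1.0, 0.1, 0.6]
opening: 0.0789
```

Run:
```python
from h import *
import pickle
s=robot.observe();print(s["time"],s["tool_pos"],s["contact_force"],s["opening"])
d=cam("side");crop(d,"d13.png",250,170,400,290,5)
c=pickle.load(open("c0.pkl","rb"))[0]
print([ray(c,u,v,.01).round(3) for u,v in [(251,130),(229,152),(201,172)]])
```

```text
15.0 [ 0.48012611 -0.06096097  0.09936653] [1.00030676 0.1294754  0.63019427] 0.07891389519086632
[array([ 0.387, -0.409,  0.01 ]), array([ 0.502, -0.44 ,  0.01 ]), array([ 0.606, -0.491,  0.01 ])]
```

View pics/d13.png

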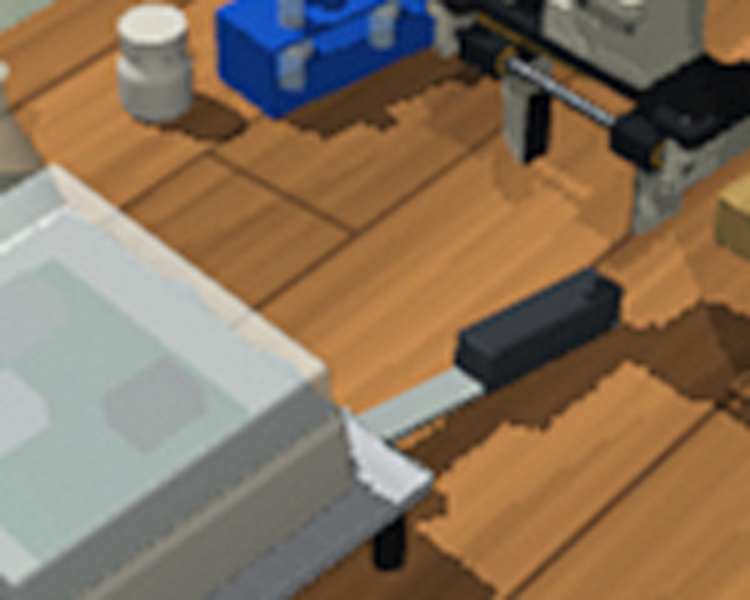

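Emit:
step_arm:
  moves:
    - [[-0.03,-0.0035,0,0],[-0.03,-0.0035,0,0],[-0.03,-0.0035,0,0],[-0.03,-0.003,0,0],[-0.03,-0.003,0,0],[-0.03,-0.003,0,0],[-0.03,-0.003,0,0.016],[0,0,0,0]]

```text
time: 15.72
tool_pos: [0.4309, -0.2708, 0.0941]
tool_rot: [-3.141, 0.001, 1.439]
contact_force: [-0.4, -0.2, -0.1]
opening: 0.0919
```

Emit:
step_arm:
  moves:
    - [[0,0,0,0],[0,0,0,0],[0,0,0,0]]

```text
time: 15.97
tool_pos: [0.4319, -0.2652, 0.0945]
tool_rot: [-3.14, -0.001, 1.445]
contact_force: [0.8, -0.9, 0.3]
opening: 0.0917
```

Run:
```python
from h import *
s=robot.observe();print(s["time"],s["tool_pos"],s["tool_rot"],s["contact_force"],s["opening"])
w=cam("wrist");cv2.imwrite("pics/w14.png",w["frame"][:,:,::-1])
c=np.array([.437,-.228]);a=1.4443;R=np.array([[np.cos(a),-np.sin(a)],[np.sin(a),np.cos(a)]])
for l in [(.055,.025),(.055,-.025),(-.055,.025),(-.055,-.025)]:
    print(proj(w,np.r_[c+R@l,.036])[0].round(0))
```

```text
15.9667 [ 0.43192253 -0.26515893  0.09446216] [-3.14018247e+00 -1.03336610e-03  1.44489102e+00] [ 0.78718204 -0.85678946  0.27430326] 0.09172630065105392
[277.  80.]
[358.  80.]
[282. 244.]
[352. 244.]
```

View pics/w14.png

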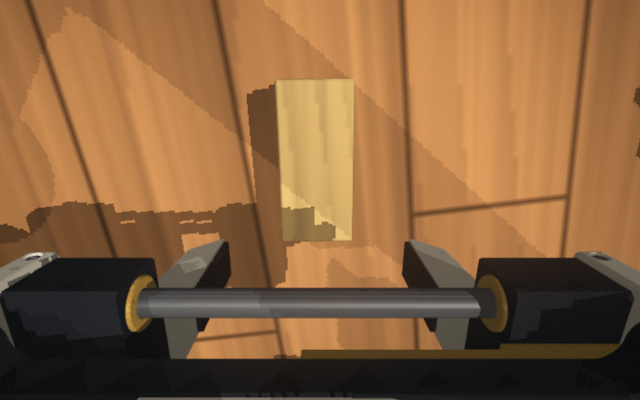

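Emit:
step_arm:
  moves:
    - [[0,0,0.03,0],[0,0,0.03,0],[0,0,0.02,0],[0,0,0.008,0],[0,0,0,0],[0,0,0,0],[0,0,0,0]]

```text
time: 16.6
tool_pos: [0.4331, -0.2668, 0.0083]
tool_rot: [3.14, 0.001, 1.444]
contact_force: [0.0, -0.3, 1.4]
opening: 0.0919
```

Emit:
step_arm:
  moves:
    - [[0,0,0,0],[0,0,0,0],[0,0,0,0],[0,0,0,0],[0,0,0,0],[0,0,0,0],[0,0,0,0]]
  hand: 0
  force: 25

```text
time: 17.18
tool_pos: [0.4321, -0.2665, 0.0071]
tool_rot: [3.142, 0.0, 1.444]
contact_force: [-0.4, -0.6, 0.8]
opening: 0.05
```

Emit:
step_arm:
  moves:
    - [[0,0,-0.01,0],[0,0,-0.02,0],[0,0,-0.01,-0.016],[0,0.022,0,0],[0,0.022,0,0],[0,0.022,0,0],[0,0.022,0,0],[0,0.022,0,0]]

```text
time: 17.85
tool_pos: [0.5425, -0.2788, 0.0477]
tool_rot: [3.141, 0.0, 1.461]
contact_force: [-0.6, -0.2, -1.7]
opening: 0.0498
```

Emit:
step_arm:
  moves:
    - [[0.01,0.022,0,0],[0.03,0,0,0],[0.03,0,0,0],[0.03,0,0,0],[0.03,0,0,0],[0.03,0,0,0],[0.03,0,0,0],[0.03,0,0,0]]

```text
time: 18.52
tool_pos: [0.5877, -0.061, 0.0475]
tool_rot: [3.141, 0.0, 1.461]
contact_force: [1.3, 0.4, -1.6]
opening: 0.0499
```

Emit:
step_arm:
  moves:
    - [[0.03,0,0,0],[0.02,0,0,0],[0,0,0,0],[0,0,0,0],[0,0,0,0]]

```text
time: 18.93
tool_pos: [0.5933, -0.0132, 0.0473]
tool_rot: [3.141, 0.0, 1.46]
contact_force: [-0.6, -0.1, -0.3]
opening: 0.0501
```

Run:
```python
from h import *
import pickle
s=robot.observe();print(s["time"],s["tool_pos"],to_st(s["tool_pos"]),s["tool_rot"],s["contact_force"],s["opening"])
d=cam("side");crop(d,"d15.png",200,150,360,290,5)
c=cam("scene");crop(c,"c15.png",330,130,480,250,5)
pickle.dump((c,d),open("c15.pkl","wb"))
```

```text
18.9333 [ 0.59329653 -0.01323912  0.04729158] [ 0.04390856 -0.12967836  0.04729158] [3.14128213e+00 4.67276024e-04 1.46043762e+00] [-0.64906023 -0.09355947 -0.253144  ] 0.050107365655168504
```

View pics/d15.png

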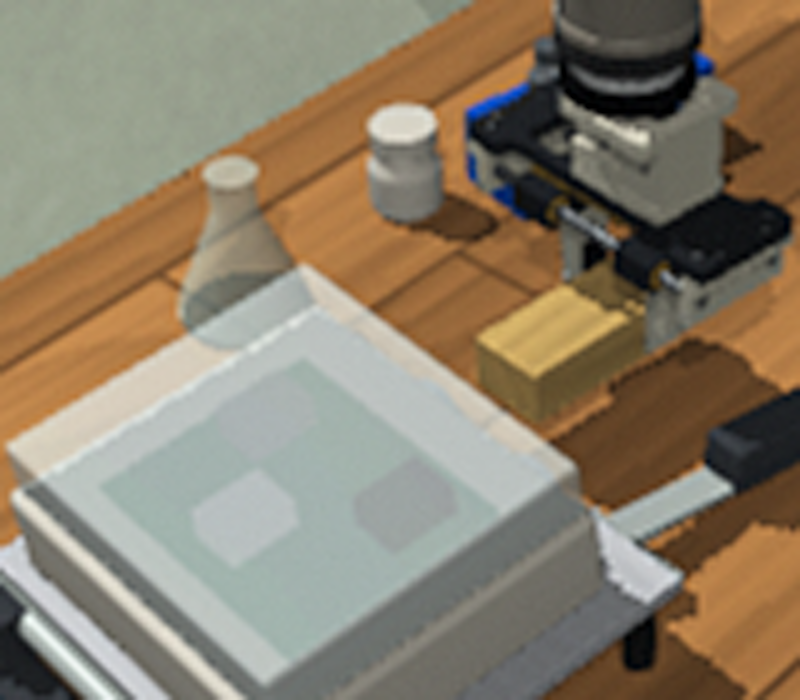

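View pics/c15.png

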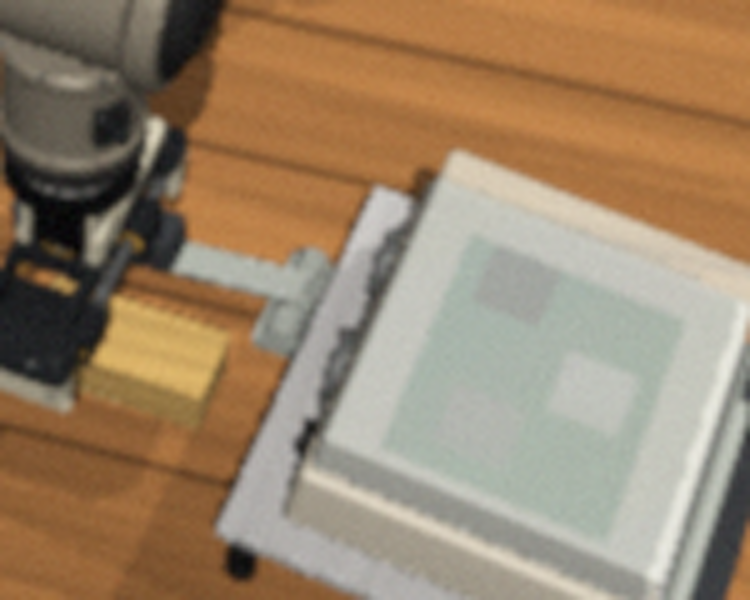

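Run:
```python
from h import *
import pickle
c,d=pickle.load(open("c15.pkl","rb"))
C=lambda a,b:(330+(a+.5)/5-.5,130+(b+.5)/5-.5)
D=lambda a,b:(200+(a+.5)/5-.5,150+(b+.5)/5-.5)
for p in [(229,340),(203,397)]: print(to_st(ray(c,*C(*p),.076)).round(4))
for p in [(477,343),(540,380)]: print(to_st(ray(d,*D(*p),.076)).round(4))
for p in [(377,187),(215,530)]: print('edge top',[to_st(ray(c,*C(*p),z)).round(4) for z in (.05,.058)])
```

```text
[ 0.0239 -0.0393  0.076 ]
[ 0.0672 -0.0388  0.076 ]
[ 0.059  -0.0332  0.076 ]
[ 0.0116 -0.0374  0.076 ]
edge top [array([-0.1406, -0.0007,  0.05  ]), array([-0.134 ,  0.0004,  0.058 ])]
edge top [array([ 0.1317, -0.0049,  0.05  ]), array([ 0.1364, -0.0037,  0.058 ])]
```

Emit:
step_arm:
  moves:
    - [[0,0,0.015,0],[0,0,0.015,0],[0,0,0.007,0],[0,0,0,0],[0.01,0,0,0],[0.01,0,0,0],[0.01,0,0,0],[0,0,0,0]]

```text
time: 19.7
tool_pos: [0.5972, 0.0195, 0.0108]
tool_rot: [3.14, -0.001, 1.462]
contact_force: [-0.0, 0.1, -0.7]
opening: 0.0497
```

Emit:
step_arm:
  moves:
    - [[0.012,0,0,0],[0.012,0,0,0],[0.01,0,0,0],[0.01,0,0,0],[0.008,0,0,0],[0,0,0,0],[0,0,0,0]]

```text
time: 20.28
tool_pos: [0.6023, 0.0693, 0.0099]
tool_rot: [-3.142, 0.0, 1.461]
contact_force: [-0.6, -1.1, -1.1]
opening: 0.05
```

Run:
```python
from h import *
import pickle
s=robot.observe();print(s["time"],s["tool_pos"],to_st(s["tool_pos"]),s["tool_rot"],s["contact_force"],s["opening"])
d=cam("side");crop(d,"d16.png",200,150,360,290,5)
c=cam("scene");crop(c,"c16.png",330,130,480,250,5)
```

```text
20.2833 [0.60230587 0.06929009 0.00994594] [ 0.04373475 -0.04665903  0.00994594] [-3.14151795e+00  2.38239878e-04  1.46094964e+00] [-0.55409886 -1.06182599 -1.11183979] 0.04996389848290505
```

View pics/d16.png

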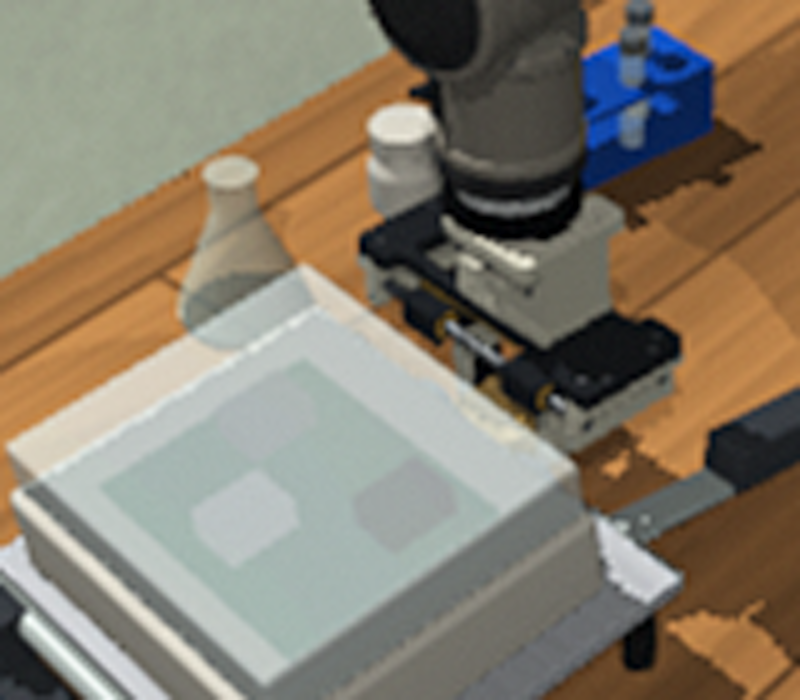

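View pics/c16.png

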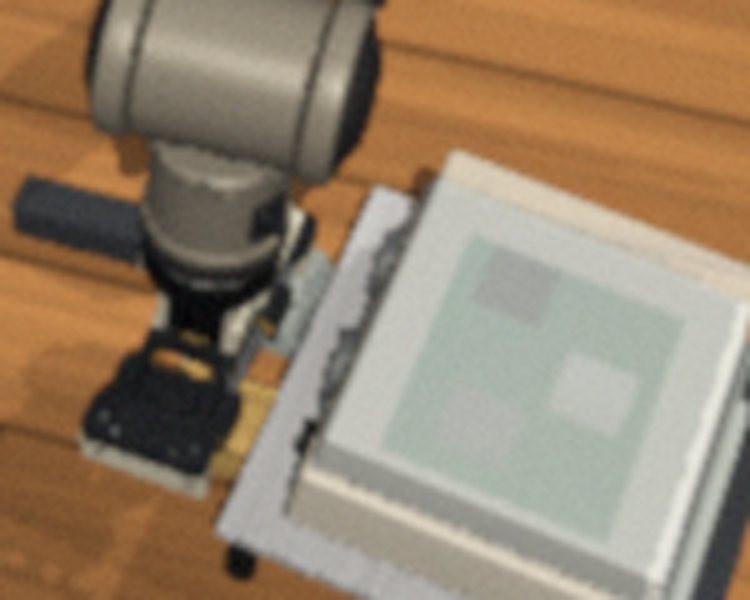

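Emit:
step_arm:
  moves:
    - [[0,0,0.002,0],[0,0,0.0012,0],[0,0,0,0],[0,0,0,0]]

```text
time: 20.72
tool_pos: [0.6024, 0.0681, 0.0071]
tool_rot: [3.141, 0.0, 1.459]
contact_force: [-0.6, -1.7, 2.2]
opening: 0.0499
```

Emit:
step_arm:
  moves:
    - [[0,0,0,0],[0,0,0,0],[0,0,0,0],[0,0,0,0],[0,0,-0.01,0],[0,0,-0.03,0],[-0.01,0,-0.03,0],[-0.02,0,-0.03,0]]
  hand: 0.85

```text
time: 21.38
tool_pos: [0.5988, 0.0404, 0.1084]
tool_rot: [-3.141, -0.001, 1.462]
contact_force: [0.0, -1.0, 0.3]
opening: 0.0779
```

Emit:
step_arm:
  moves:
    - [[-0.03,0,0,0],[-0.03,0,0,0],[-0.03,-0.02,0,0],[0,-0.03,0,0],[0,-0.03,0,0],[0,0,0,0],[0,0,0,0]]

```text
time: 21.97
tool_pos: [0.5087, -0.0416, 0.1077]
tool_rot: [3.141, 0.0, 1.459]
contact_force: [0.2, 0.5, 0.6]
opening: 0.0781
```

Run:
```python
from h import *
import pickle
s=robot.observe();print(s["time"],s["tool_pos"],to_st(s["tool_pos"]),s["tool_rot"],s["contact_force"],s["opening"])
d=cam("side");crop(d,"d17.png",200,150,360,290,5)
c=cam("scene");crop(c,"c17.png",330,130,480,250,5)
w=cam("wrist");cv2.imwrite("pics/w17.png",w["frame"][:,:,::-1])
pickle.dump((c,d,w),open("c17.pkl","wb"))
```

```text
21.9667 [ 0.50870286 -0.04164834  0.107749  ] [-0.03702401 -0.16726948  0.107749  ] [3.14119154e+00 6.02227317e-05 1.45930437e+00] [0.18536746 0.52238708 0.55749147] 0.07811559827982982
```

View pics/d17.png

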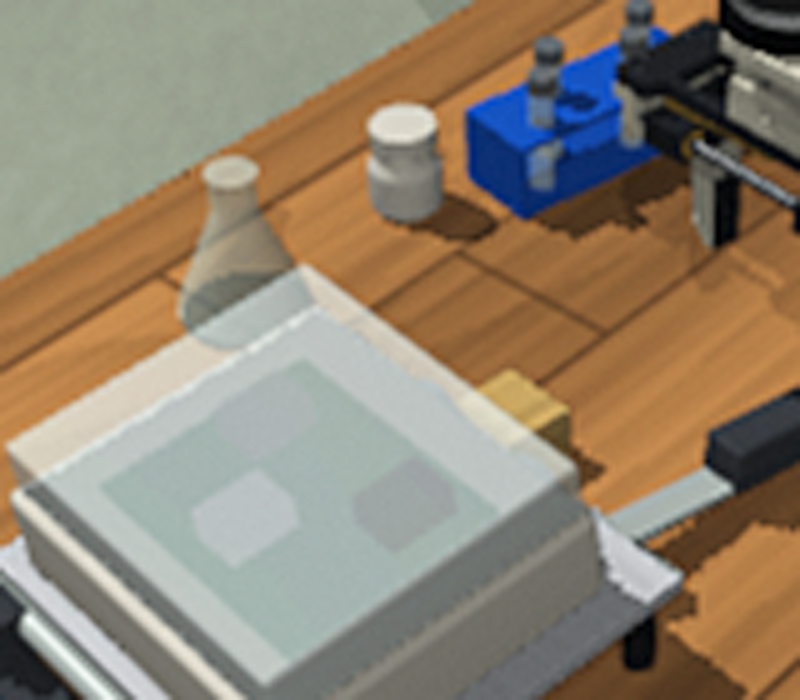

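View pics/c17.png

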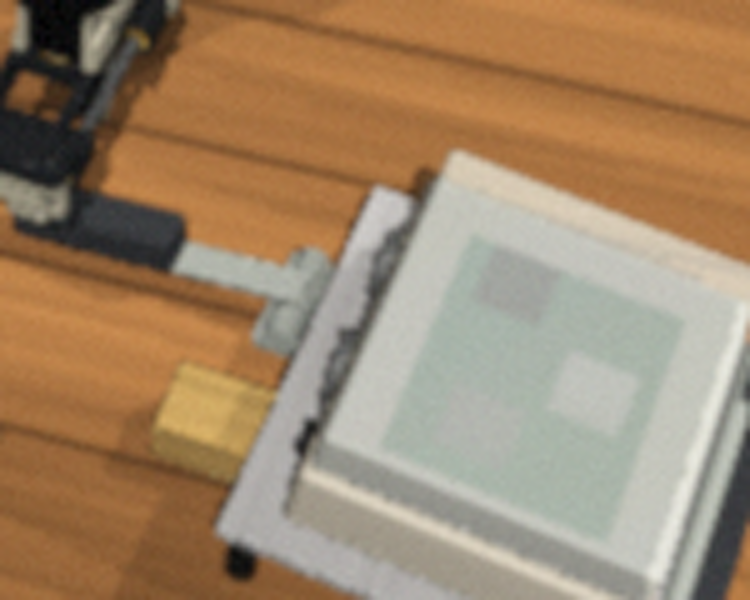

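View pics/w17.png

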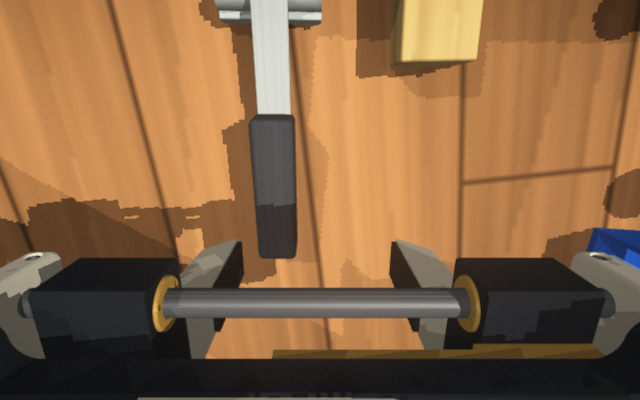

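Run:
```python
from h import *
import pickle
c,d,w=pickle.load(open("c17.pkl","rb"))
C=lambda a,b:(330+(a+.5)/5-.5,130+(b+.5)/5-.5)
for p in [(180,362),(152,430)]: print(to_st(ray(c,*C(*p),.036)).round(4))
for p in [(393,60),(476,62)]: print('w',to_st(ray(w,*p,.036)).round(4))
for p,z in [((250,116),.044),((295,116),.044),((260,256),.032),((296,256),.032)]: print('bar',to_st(ray(w,*p,z)).round(4))
```

```text
[ 0.0232 -0.0676  0.036 ]
[ 0.0751 -0.0649  0.036 ]
w [ 0.0145 -0.062   0.036 ]
w [ 0.0682 -0.0632  0.036 ]
bar [-0.078  -0.0965  0.044 ]
bar [-0.0488 -0.0965  0.044 ]
bar [-0.0789 -0.2032  0.032 ]
bar [-0.0507 -0.2032  0.032 ]
```

Emit:
step_arm:
  moves:
    - [[-0.018,-0.014,0.01,0],[0,-0.0145,0.03,0],[0,0,0.02,0],[0,0,0,0],[0,0,0,0],[0,0,0,0]]

```text
time: 22.62
tool_pos: [0.481, -0.0566, 0.0478]
tool_rot: [3.139, 0.0, 1.46]
contact_force: [0.2, -0.5, 0.2]
opening: 0.0779
```

Emit:
step_arm:
  moves:
    - [[0,0,0.02,0],[0,0,0.015,0],[0,0,0.005,0],[0,0,0,0],[0,0,0,0],[0,0,0,0]]

```text
time: 23.12
tool_pos: [0.4803, -0.0566, 0.008]
tool_rot: [3.139, 0.0, 1.46]
contact_force: [-0.1, -0.5, 0.6]
opening: 0.078
```

Emit:
step_arm:
  moves:
    - [[0,0,0,0],[0,0,0,0],[0,0,0,0],[0,0,0,0],[0,0,0,0],[0,0,0,0],[0,0,0,0],[0,0,0,0]]
  hand: 0
  force: 12

```text
time: 23.78
tool_pos: [0.479, -0.0564, 0.0068]
tool_rot: [-3.141, 0.0, 1.46]
contact_force: [-3.2, -0.9, 1.5]
opening: 0.0299
```

Run:
```python
from h import *
s=robot.observe();print(s["time"],s["tool_pos"],to_st(s["tool_pos"]),s["tool_rot"],s["contact_force"],s["opening"])
```

```text
23.7833 [ 0.47896016 -0.05639622  0.00676836] [-0.06495309 -0.18521648  0.00676836] [-3.14092376e+00  6.42709261e-05  1.45983915e+00] [-3.23755953 -0.91091239  1.49066111] 0.029918972442544794
```

Emit:
step_arm:
  moves:
    - [[0.0005,0,-0.007,0],[0.0005,0,-0.007,0],[0.0005,0,-0.007,0],[0.001,0,-0.007,0],[0.001,0,-0.007,0],[0.002,0,-0.007,0],[0,0,0,0],[0,0,0,0]]

```text
time: 24.45
tool_pos: [0.4799, -0.0507, 0.0492]
tool_rot: [3.141, 0.0, 1.46]
contact_force: [-0.5, -1.9, -6.1]
opening: 0.03
```

Emit:
step_arm:
  moves:
    - [[0.002,0,-0.007,0],[0.002,0,-0.007,0],[0.0025,0,-0.007,0],[0.0025,0,-0.006,0],[0.0025,0,-0.006,0],[0.003,0,-0.006,0],[0,0,0,0],[0,0,0,0]]

```text
time: 25.12
tool_pos: [0.4817, -0.0364, 0.0883]
tool_rot: [3.141, 0.0, 1.46]
contact_force: [0.2, -0.3, -6.2]
opening: 0.03
```

Run:
```python
from h import *
s=robot.observe();print(s["time"],s["tool_pos"],to_st(s["tool_pos"]),s["tool_rot"],s["contact_force"],s["opening"])
d=cam("side");crop(d,"d18.png",200,150,360,290,5)
c=cam("scene");crop(c,"c18.png",330,130,480,250,5)
```

```text
25.1167 [ 0.48167655 -0.03636077  0.08829552] [-0.06446932 -0.16500351  0.08829552] [3.14063023e+00 2.17488346e-04 1.46025129e+00] [ 0.19849375 -0.28053178 -6.20558924] 0.029989601385806697
```

View pics/d18.png

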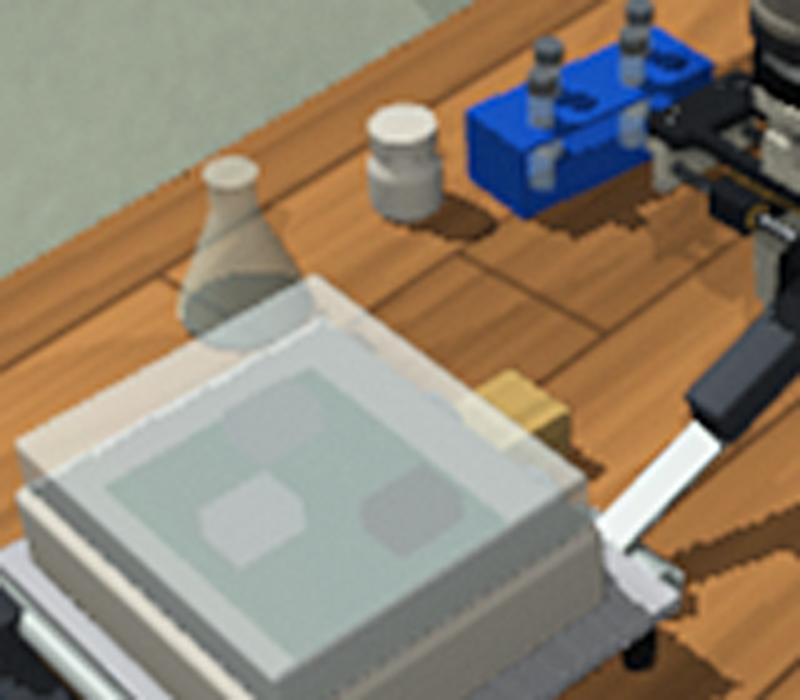

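View pics/c18.png

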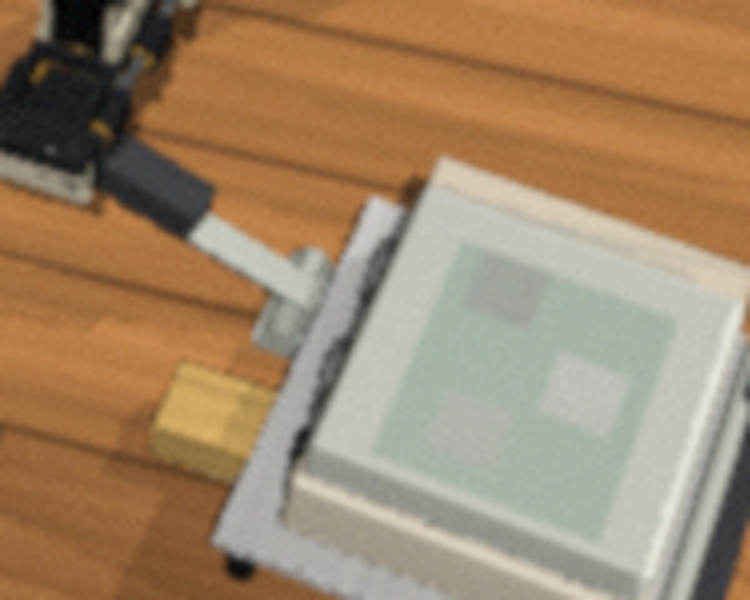

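Emit:
step_arm:
  moves:
    - [[0,0,0,0],[0,0,0,0],[0,0,0,0],[0,0,-0.002,0],[0,0,-0.002,0],[-0.005,0,-0.0007,0],[-0.01,0,-0.0013,0],[-0.01,0,-0.0013,0]]
  force: 60

```text
time: 25.88
tool_pos: [0.4784, -0.0622, 0.0951]
tool_rot: [-3.141, 0.0, 1.461]
contact_force: [0.3, 0.1, -10.0]
opening: 0.0295
```

Emit:
step_arm:
  moves:
    - [[-0.01,0,-0.002,0],[-0.01,0,-0.003,0],[-0.01,0,-0.004,0],[-0.01,0,-0.004,0],[-0.015,0,-0.004,0],[-0.015,0,-0.004,0],[0,0,0,0],[0,0,0,0]]

```text
time: 26.55
tool_pos: [0.471, -0.1322, 0.1166]
tool_rot: [3.141, 0.0, 1.458]
contact_force: [-0.3, 0.5, -8.7]
opening: 0.0294
```

Run:
```python
from h import *
s=robot.observe();print(s["time"],s["tool_pos"],to_st(s["tool_pos"]),s["tool_rot"],s["contact_force"],s["opening"])
d=cam("side");crop(d,"d19.png",230,110,390,250,5)
c=cam("scene");crop(c,"c19.png",330,130,480,250,5)
```

```text
26.55 [ 0.47100947 -0.13221967  0.11663525] [-0.0644688  -0.2614541   0.11663525] [3.14051367e+00 3.43777520e-04 1.45778496e+00] [-0.32536632  0.48193332 -8.72699565] 0.02943096251508247
```

View pics/d19.png

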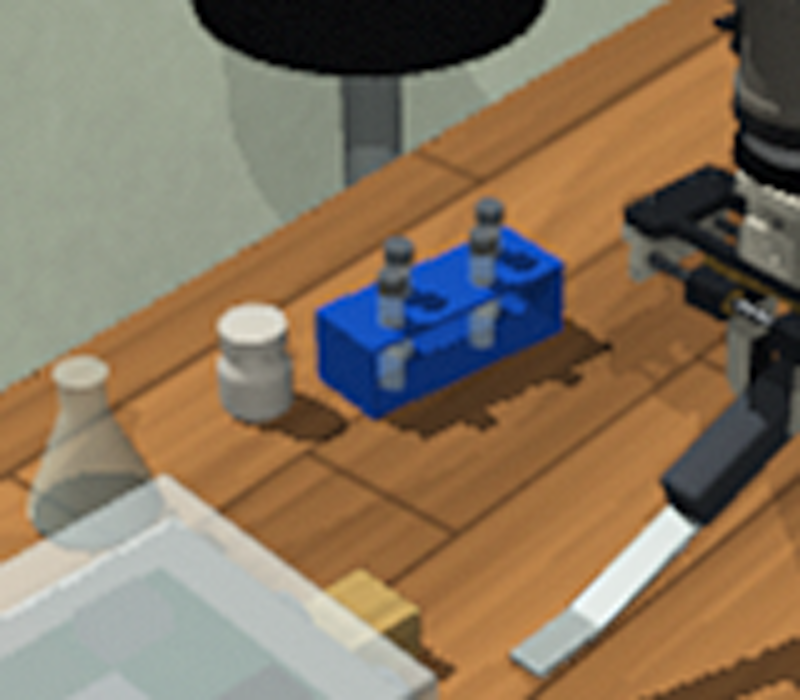

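View pics/c19.png

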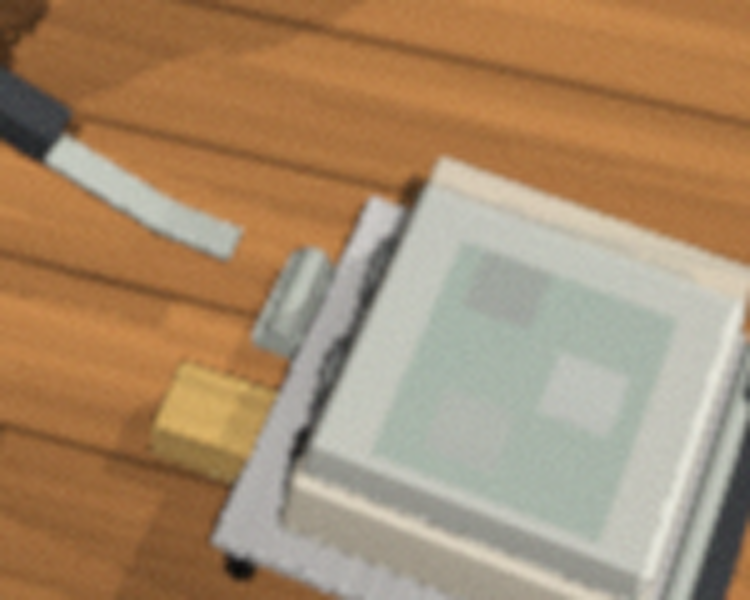

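Emit:
step_arm:
  moves:
    - [[-0.02,0,0,0],[-0.02,0,0,0],[-0.02,0,0.01,0],[0,0,0.015,0],[0,0,0.012,0],[0,0,0.004,0],[0,0,0,0],[0,0,0,0]]

```text
time: 27.32
tool_pos: [0.4645, -0.1902, 0.0753]
tool_rot: [-3.142, -0.0, 1.461]
contact_force: [0.4, -0.5, -8.9]
opening: 0.0294
```

Emit:
step_arm:
  moves:
    - [[0,0,0.002,0],[0,0,0.002,0],[0,0,0,0],[0,0,0,0]]

```text
time: 27.65
tool_pos: [0.4646, -0.1905, 0.0715]
tool_rot: [3.141, 0.0, 1.46]
contact_force: [0.0, 0.0, -7.2]
opening: 0.0295
```

Toe is touching; now ease the grip and lower the handle.

Emit:
step_arm:
  moves:
    - [[0,0,0,0],[0,0,0,0],[0,0,0,0],[-0.003,0,0.007,0],[-0.003,0,0.007,0],[-0.003,0,0.007,0],[-0.003,0,0.007,0],[-0.003,0,0.007,0]]
  force: 12

```text
time: 28.32
tool_pos: [0.4624, -0.2057, 0.0351]
tool_rot: [-3.141, -0.0, 1.459]
contact_force: [0.7, 1.3, -5.7]
opening: 0.0297
```

Emit:
step_arm:
  moves:
    - [[-0.002,0,0.007,0],[-0.002,0,0.007,0],[-0.001,0,0.007,0],[0,0,0.005,0],[0,0,0.003,0],[0,0,0,0],[0,0,0,0],[0,0,0,0]]

```text
time: 28.98
tool_pos: [0.4622, -0.2106, 0.0072]
tool_rot: [3.141, 0.0, 1.46]
contact_force: [-0.8, -1.7, -6.5]
opening: 0.0302
```

Emit:
step_arm:
  moves:
    - [[0,0,0.0015,0],[0,0,0,0],[0,0,0,0]]

```text
time: 29.23
tool_pos: [0.4622, -0.2107, 0.0067]
tool_rot: [3.141, 0.001, 1.46]
contact_force: [-2.5, -0.9, 5.7]
opening: 0.0296
```

Emit:
step_arm:
  moves:
    - [[0,0,0.0015,0],[0,0,0,0],[0,0,0,0]]

```text
time: 29.48
tool_pos: [0.4623, -0.2107, 0.0057]
tool_rot: [3.141, 0.001, 1.46]
contact_force: [-4.5, 0.7, 10.1]
opening: 0.0299
```

Handle is on the bench. Release and rise.

Emit:
step_arm:
  moves:
    - [[0,0,0,0],[0,0,0,0],[0,0,0,0],[0,0,0,0],[0,0,-0.01,0],[0,0,-0.03,0],[0,0,-0.03,0],[0,0,-0.03,0]]
  hand: 0.9

```text
time: 30.15
tool_pos: [0.4618, -0.2102, 0.1057]
tool_rot: [-3.141, -0.0, 1.46]
contact_force: [0.2, -1.1, -0.9]
opening: 0.0788
```

Emit:
step_arm:
  moves:
    - [[-0.03,0,0,0],[-0.03,0,0,0],[-0.02,0,0,0],[0,0,0,0],[0,0,0,0],[0,0,0,0]]

```text
time: 30.65
tool_pos: [0.453, -0.2892, 0.1043]
tool_rot: [-3.141, -0.001, 1.46]
contact_force: [-0.0, -0.2, 0.6]
opening: 0.0825
```

Run:
```python
from h import *
import pickle
s=robot.observe();print(s["time"],s["tool_pos"],s["contact_force"])
d=cam("side");crop(d,"d20.png",220,130,400,290,4.4)
c=cam("scene");crop(c,"c20.png",270,130,480,290,3.8)
w=cam("wrist");cv2.imwrite("pics/w20.png",w["frame"][:,:,::-1])
pickle.dump((c,d,w),open("c20.pkl","wb"))
```

```text
30.65 [ 0.4530189  -0.28922463  0.10427279] [-0.04041471 -0.17074852  0.61572981]
```

View pics/d20.png

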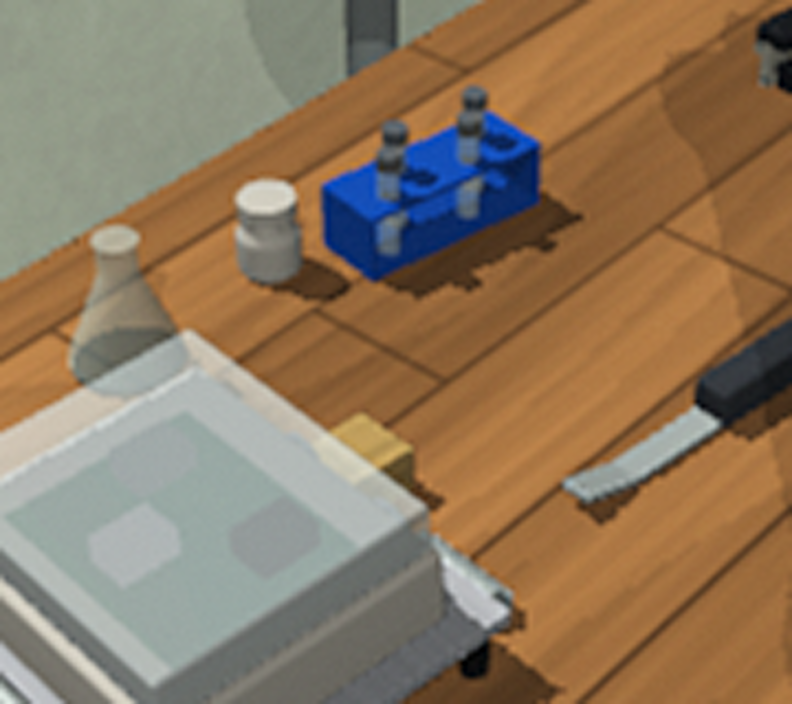

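View pics/c20.png

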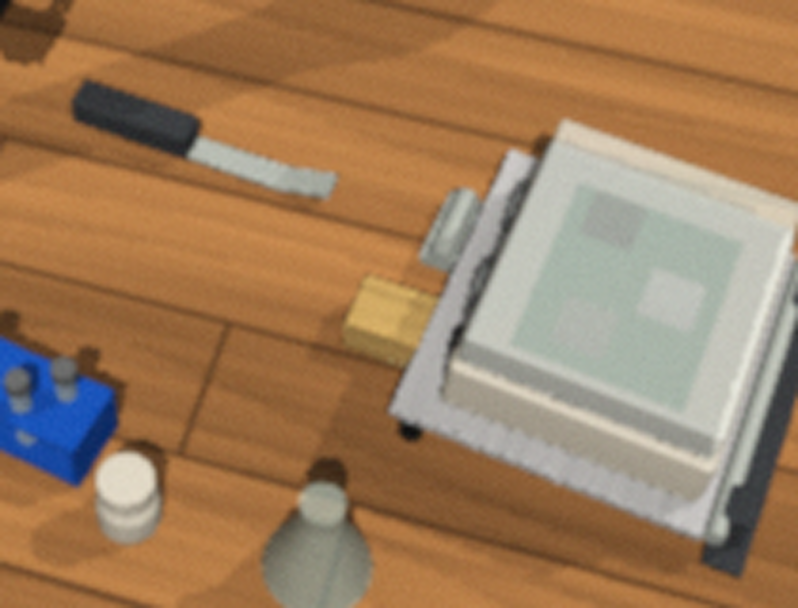

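View pics/w20.png

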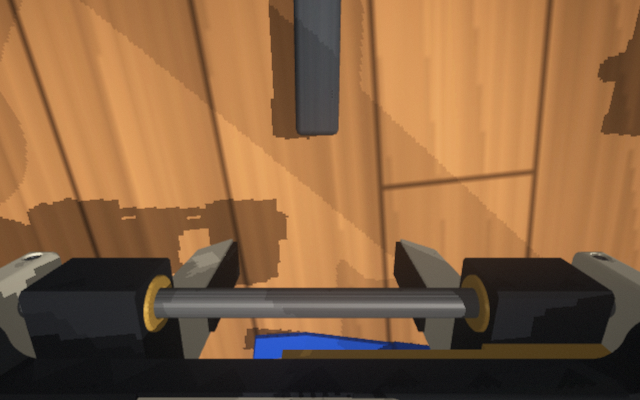

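Run:
```python
from h import *
import pickle
c,d,w=pickle.load(open("c20.pkl","rb"))
C=lambda a,b:(270+(a+.5)/3.8-.5,130+(b+.5)/3.8-.5)
for p in [(366,275),(344,328)]: print('shim rear',to_st(ray(c,*C(*p),.036)).round(4))
for p in [(337,174),(330,199)]: print('tip',to_st(ray(c,*C(*p),.018)).round(4))
for z in (.044,.048,.052): print('edge',z,to_st(ray(c,*C(512,149),z)).round(4),to_st(ray(c,*C(390,412),z)).round(4))
```

```text
shim rear [ 0.0228 -0.0666  0.036 ]
shim rear [ 0.076  -0.0641  0.036 ]
tip [-0.075  -0.1297  0.018 ]
tip [-0.0484 -0.1252  0.018 ]
edge 0.044 [-0.1377 -0.001   0.044 ] [ 0.1361 -0.0038  0.044 ]
edge 0.048 [-0.1344 -0.0004  0.048 ] [ 0.1384 -0.0032  0.048 ]
edge 0.052 [-1.312e-01  1.000e-04  5.200e-02] [ 0.1407 -0.0026  0.052 ]
```

All consistent: shim about 45 mm in, toe about 127 mm in front of the edge, and the plate's top edge at about 47 mm, so its underside is at about 37 mm. Handing in.

Run:
```python
from cell import robot
print(robot.hand_in())
```

```text
the job is handed in; nothing more can be done
None
```

The pump unit now rests on the wooden shim, and I handed the job in at about 31 s of the 72 s allowed. The hand-in reports no verdict.

**What I did:**
- I gripped the bar near the end of its handle and let it pivot in the jaws to tilt the toe down.
- I slid the toe over the block into the gap and pushed the handle down until it met the bench (about 12 N upward on the tool). The unit stayed up when I let go.
- I put the shim in beside the bar, then drew the bar out and laid it flat on the bench.

**Last checks, from the camera pictures:**
- **Shim:** flat, about 45 mm under the edge and centred about 45 mm to the side of the edge's middle.
- **Unit:** the plate's top edge is at roughly 46–48 mm, so its underside is about 37 mm up. The pictures show the unit down on the shim.
- **Bar:** flat, with its toe about 127 mm in front of the edge, clear of the unit, block and shim.
- **Flask, jar and rack:** they look undisturbed. I judged this by eye and did not measure it.

The two fixed cameras disagreed by about 1–1.5 pixels (2–4 mm) on positions, which is small against the margins above. I could not measure the contact forces between the bar, block, unit and shim. I judged those from the wrist force and the pictures.

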